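Open the circulator's filler for topping up

ROBOT

A 7-joint arm with a two-finger parallel gripper is mounted at the origin on the work surface. World frame = base frame: x ahead of the robot, y to its left, z up, the work surface at z = 0. Lengths are in mm, angles in rad, forces in N, time in s.
With the tool pointing down it reaches from about 400 to 875 mm from the base axis. Payload 6.5 kg.
Tool frame: the origin (TCP) lies on the mounting face of the last link; the fingertips stand 173 mm ahead of it and the grasp point (between the pads) lies 155 mm ahead of it; z points along the fingers, y is the line along which they close (so a half turn about z gives the same grasp; the last joint's range is limited). The gripper opens to 85 mm and grips with 20 to 120 N. Pads are 22 mm wide; open, the fingers measure 114 mm over their backs; the gripper's body (76 mm by 85 mm) begins 54 mm behind the grasp point. The pads swing forward as they close: fully open they stand 13 mm farther back than shut.
Start: joints at [-1.254, 0.536, -0.004, 1.538, 0.003, 1.067, -0.071], TCP at [242.778, 602.95, 404.69] pointing down, gripper open.
Joint ranges: [-2.7, 2.7], [-0.37, 2.16], [-1.27, 1.26], [0.24, 2.4], [-1.31, 4.45], [0.19, 1.91], [-2.76, 2.76]. Speed limits (rad/s): [2.39, 2.39, 3.14, 3.14, 3.14, 3.14, 3.14].

INTERFACE

Orientations are given as a rotation vector (axis times angle).
In Python, from bench import manip, viewer gives the robot as it stands. The module is installed in compiled form; this text tells all that it offers.
- The arm moves only by the shell command python3 -m inch 'ROWS' [FORCE]. ROWS is JSON, a list of rows, each a list of 5 numbers: the closure, from -1 (fully open) to 1 (shut), so that 0 is half open, then the shift along the tool's x, y, z in m, then the turn about the tool's z in rad. A call has 1 to 8 rows; each row is the pose to reach, as a shift and turn from the pose commanded when the call began, along the tool's axes at that moment; what a row does not reach only later rows make up. A row lasts 1/10 s, in which the tool goes at most 50 mm and 8.59 degrees, less where a joint would pass 70% of its speed; a pose out of reach is approached as far as the arm can. A call with a gripper value outside its range is refused whole. The fingers move at their own pace and stop on an object; FORCE is the grip in N (left out, the last holds). Time passes only in rows, so rows that repeat a pose let the fingers close. It gives the time, the measured TCP pose, the force, the opening and the grip force at its end, in the units of the state.
- manip.state(): the state, without advancing time (a new reading comes with each control period).
- viewer.get_image(name): name is "scene" or "top"; returns a dict with "pixels" (480x640x3 uint8, red, green, blue), "mtx" (3x3 intrinsics, pixels), "dist" ([k1, k2, p1, p2, k3] as OpenCV has them; the pictures are not rectified), "xyz" and "attitude" of the camera in the world. Camera axes: x right, y down, z forward; pixel columns grow to the right and rows downward; lengths in mm; the calibration is good to about 2 mm. A picture is of the moment at which its call begins. There is no depth.
- manip.sign_off(): hands the job in; it is judged then, once.
The state is a dict: "t": time; "joint_pos": joint angles; "qd": joint speeds; "effort": joint torques, N m; "ee_pos": TCP position; "orientation": TCP orientation; "wrist_force": force on the tool from outside, world axes, zero at the start; "torque": the same for the moment, N m; "gripper_width": finger opening in mm; "grip_force": force on a finger pad.
Only numpy, scipy, OpenCV 4.12 (cv2) and the standard library are available. Lean on these libraries where they do the work, as an engineer would, in place of code of your own. Each camera call takes 0.05 s, during which the arm holds its last target. There are 200 camera calls.

TASK

Open the water circulator's filler, on its sloping front, so that it can be topped up: flip the white tab on the blue cap up out of its keeper until it stands upright, then unscrew the cap anticlockwise and lift it out. Stand the cap gently in the white drip tray, right way up on its plug, and let go; leave the two bottles and the tip box where they stand.

Things in the scene. Friction and masses are not known exactly. Their poses are not given: they have to be found in the camera images.
- circulator: the water circulator: a heavy, fixed white cabinet, 260 x 224 mm, 168 mm high, with a grey fascia sloping 30 degrees down to its front, where the filler is. Origin: centre of its underside, z up, -x out of its front (towards the robot)
- filler: threaded 69 mm filler hole in the fascia. Origin: centre of the hole in the plane of the fascia. z: the screw axis, square out of the fascia, 30 degrees from vertical and leaning to the robot's side; x up the slope; y level. Two dark keeper ears stand on the fascia at x -60 to -49 mm, 17 to 24 mm either side of the centre line, 19 mm high; nothing else stands out of the fascia
- cap: blue screw cap, 100 to 180 g with tab. Origin: centre of the underside of its head, z out through the head. Screwed home it lies in the filler with the same origin and axes. Head 88 mm across, 9 mm thick; below it a plug 50 mm across, 32 mm long, with a cross pin. Unscrewing (anticlockwise) it climbs 20 mm per turn; from 140 degrees on it is free to lift out along z, at 155 it meets a hard stop
- cap_tab (a joint): flip-up tab on top of the cap, rad: 0 folded flat, 1.57 upright (a stop); it starts at 0 to 0.12. Stiff hinge, 0.04 N m: it stays where it is left. Folded, its end lies between the keeper ears and locks the cap; unfolded, the cap turns freely and stays where it is left
- tab_hinge (a point): the tab's hinge pin: on the cap's axis, parallel to the cap's y, 15 mm above the cap's origin, 6 mm above the head. The pin's two cheeks stand 16 to 21 mm either side of the axis and reach 6 mm above the pin. Its axes are the cap's
- tab_grip (a point): middle of the white tab, 30 mm from its hinge. The tab is a plate 30 mm wide (along y), 10 mm thick, reaching from 4 to 66 mm from the pin. Folded, it points along the cap's -x (down the slope), 1 mm above the head, its edges free between hinge and ears; upright, it stands on the cap's axis, 10 mm thick along the cap's x
- tray: loose white drip tray, 170 x 170 x 22 mm, walls and floor 4 mm thick, empty, 0.6 kg. Origin: centre of its underside, z up. It stands left or right of the circulator, the tip box on the other side. A cap standing in it on its plug has its origin 36 mm above the tray's
- tip_box: pipette tip box, grey with orange lid, 85 x 125 x 73 mm; origin: centre of its underside
- reagent: clear reagent bottle with blue cap, 70 mm in diameter, 150 mm high; origin: centre of its underside
- spray: dark blue spray bottle with white head, 68 mm in diameter, 191 mm high; origin: centre of its underside
Not all that is in view belongs to the job. There is more than one size of the cap; the job needs the smallest.

How it is judged:
By the outcome, as a careful person would: the job done as asked, in the order asked, and still so for the second after the job is handed in, with the robot touching nothing.
It also fails if it takes over 67 s, if anything falls off the work surface, if the arm or the gripper's body presses on something with over 40 N, if the wrist force passes 120 N, or if a joint passes its speed limit or range.

## Working session

There is one attempt and no reset: what is moved stays moved. The work goes in short steps, Python scripts to look and compute and a shell command to move; the robot and the scene stay as the last step left them, time stands still between calls to the robot, and variables do not carry over. Pictures are saved under pics/ and viewed, at most 10 in all, crops included, and the job is handed in when it is done.

```bash
mkdir -p pics; cat > h.py <<'E'
import numpy as np, cv2
from scipy.spatial.transform import Rotation as R
from bench import manip, viewer
def cam(n):
    d=viewer.get_image(n); return d
def Rc(d):
    a=np.array(d['attitude'],float)
    return a if a.shape==(3,3) else R.from_rotvec(a).as_matrix()
def ray(d,uv):
    p=cv2.undistortPoints(np.array(uv,float).reshape(-1,1,2),np.array(d['mtx'],float),np.array(d['dist'],float)).reshape(-1,2)
    v=np.c_[p,np.ones(len(p))]@Rc(d).T
    return np.array(d['xyz'],float),v
def onplane(d,uv,z):
    o,v=ray(d,uv); return o+v*((z-o[2])/v[:,2])[:,None]
def proj(d,P):
    Rm=Rc(d).T; t=-Rm@np.array(d['xyz'],float)
    return cv2.projectPoints(np.array(P,float).reshape(-1,1,3),cv2.Rodrigues(Rm)[0],t,np.array(d['mtx'],float),np.array(d['dist'],float))[0].reshape(-1,2)
E
python3 - <<'E'
from h import *
for n in('scene','top'):
    d=cam(n); cv2.imwrite(f'pics/{n}0.png',d['pixels'][:,:,::-1]); print(n,d['xyz'],d['attitude'],d['mtx'],d['dist'])
print(manip.state())
E
```

```text
scene [1066.74745515  172.30931545  952.38890347] [-1.6365021  -2.18970727  0.66187727] [[486.41244345   0.         320.54382879]
 [  0.         486.41244345 231.07819233]
 [  0.           0.           1.        ]] [-0.05221738  0.          0.          0.          0.        ]
top [ 496.38442905    1.33597153 1226.32060956] [-2.21674798  2.1616129  -0.07906287] [[484.44847414   0.         311.47411326]
 [  0.         484.44847414 242.04164742]
 [  0.           0.           1.        ]] [0.00242127 0.         0.         0.         0.        ]
{'t': 0.1, 'joint_pos': array([-1.25420481,  0.5370952 , -0.00443572,  1.53874826,  0.00261255,
        1.06732735, -0.07119044]), 'qd': array([-0.00016372, -0.00274894, -0.00011322, -0.00176824, -0.00180428,
       -0.00057645, -0.00011006]), 'effort': array([ 2.36092368e-03, -5.84567821e+01,  1.05148729e+00, -2.59775895e+01,
        1.25014051e-02,  4.65186196e-03,  1.50621122e-05]), 'ee_pos': array([242.67007311, 602.68547403, 403.90758236]), 'orientation': array([-5.97459531e-01, -3.08408196e+00,  2.45517280e-03]), 'wrist_force': array([ 0.85609591, -0.17128845, -0.78614899]), 'torque': array([-0.0342525 , -0.06565406,  0.00872324]), 'grip_force': 0.0, 'gripper_width': 85.55219608919145}
```

View pics/scene0.png

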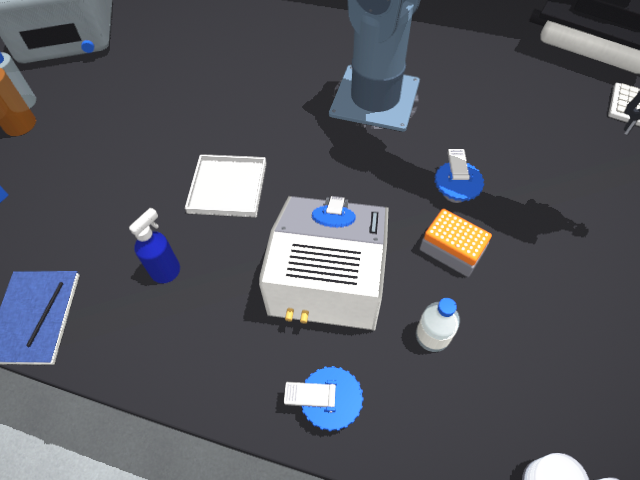

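View pics/top0.png

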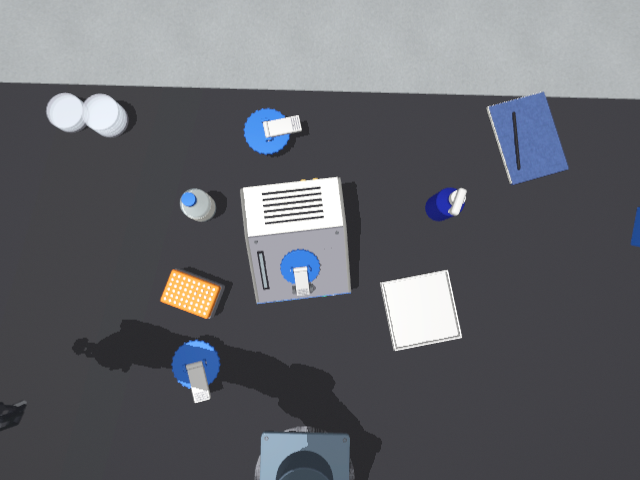

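Top view: there are three blue caps. A at (300,267) sits in the circulator's sloping fascia with its tab between the ears. B at (267,131) and C at (196,365) stand loose on the table and look larger. A fits the description: smallest, and screwed into the filler. The tray is at (421,311), the tip box at (190,294), the reagent bottle at (198,205) and the spray bottle at (445,204).

```bash
cat > m.py <<'E'
from h import *
D={n:cam(n) for n in('scene','top')}
def blue(im,x0,y0,x1,y1):
    h=cv2.cvtColor(im,cv2.COLOR_RGB2HSV); m=cv2.inRange(h,(100,140,60),(118,255,255))
    k=np.zeros_like(m);k[y0:y1,x0:x1]=m[y0:y1,x0:x1]
    c,_=cv2.findContours(k,cv2.RETR_EXTERNAL,cv2.CHAIN_APPROX_NONE)
    c=[q for q in c if cv2.contourArea(q)>15]
    return cv2.convexHull(np.vstack(c)).reshape(-1,2).astype(float)
def tri(a,b):
    o1,v1=ray(D['top'],[a]);o2,v2=ray(D['scene'],[b]);v1=v1[0]/np.linalg.norm(v1[0]);v2=v2[0]/np.linalg.norm(v2[0])
    s=np.linalg.lstsq(np.c_[v1,-v2],o2-o1,rcond=None)[0];p,q=o1+s[0]*v1,o2+s[1]*v2
    return (p+q)/2,np.linalg.norm(p-q)
def white(d,x0,y0,x1,y1,z,th=150):
    im=d['pixels'];h=cv2.cvtColor(im,cv2.COLOR_RGB2HSV);m=cv2.inRange(h,(0,0,th),(180,60,255))
    k=np.zeros_like(m);k[y0:y1,x0:x1]=m[y0:y1,x0:x1]
    c,_=cv2.findContours(k,cv2.RETR_EXTERNAL,cv2.CHAIN_APPROX_NONE);c=max(c,key=cv2.contourArea)
    P=onplane(d,c.reshape(-1,2),z)[:,:2].astype(np.float32);return cv2.minAreaRect(P)
E
python3 - <<'E'
from m import *
T,S=D['top'],D['scene']
ht=blue(T['pixels'],270,240,330,292);hs=blue(S['pixels'],300,190,365,235)
et,es=cv2.fitEllipse(ht.astype(np.float32)),cv2.fitEllipse(hs.astype(np.float32));print(et,es)
print('cap',tri(et[0],es[0]))
print('tray',white(T,370,260,470,360,22))
print('white top',white(T,235,170,350,245,168,175))
for n,b in(('B',(240,100,305,160)),('C',(165,335,225,400))):
    e=cv2.fitEllipse(blue(T['pixels'],*b).astype(np.float32));print(n,e,onplane(T,[e[0]],40))
for n,p,z in(('tip',(190,294),73),('reag',(190,200),150),('spray',(458,200),185)):print(n,onplane(T,[p],z))
a=cv2.resize(T['pixels'][225:310,240:355,::-1],None,fx=4,fy=4,interpolation=2)
b=cv2.resize(S['pixels'][185:250,270:390,::-1],None,fx=4,fy=4,interpolation=2)
w=np.zeros((600,480,3),np.uint8);w[:340,:460]=a;w[340:600,:480]=b;cv2.imwrite('pics/crop1.png',w)
E
```

```text
((299.67254638671875, 266.5840148925781), (35.21463394165039, 39.311885833740234), 87.56292724609375) ((333.2059326171875, 215.64674377441406), (21.658361434936523, 43.829376220703125), 94.41844177246094)
cap (array([514.50264436,  21.65624958, 129.18814108]), np.float64(1.501691778746346))
tray ((417.1541442871094, -276.79931640625), (171.50155639648438, 172.55523681640625), 12.301777839660645)
white top ((645.6317749023438, 40.76360321044922), (110.13622283935547, 211.0807647705078), 8.026102066040039)
B ((266.6753234863281, 130.94088745117188), (46.30503463745117, 46.9765510559082), 142.23622131347656) [[851.12064707 115.24470157  40.        ]]
C ((195.42848205566406, 363.8441162109375), (48.37125778198242, 50.18023681640625), 31.480710983276367) [[275.45435655 268.92114437  40.        ]]
tip [[443.96038817 281.01810287  73.        ]]
reag [[656.49501093 271.10315468 150.        ]]
spray [[ 666.30119808 -318.32101382  185.        ]]
```

View pics/crop1.png

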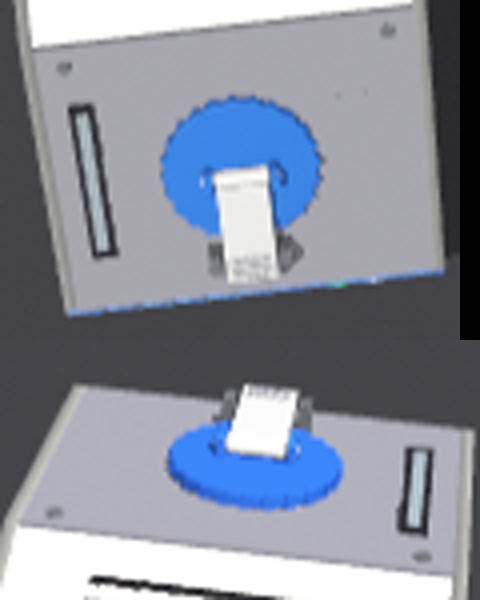

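The crop confirms A. It is 39 px across, about 88 mm, against about 108 mm for B and C. Its white tab is folded between the dark ears, at about (302,290) in the top view. Next I refine the pose.

```bash
cat >> h.py <<'E'
def toolstate():
    s=manip.state(); M=R.from_rotvec(s['orientation']).as_matrix(); return s,np.array(s['ee_pos']),M
def plan(g,ydir,ahead=155):
    """shift (m, tool axes) and turn bringing the point `ahead` mm before the TCP to g and tool y along +-ydir"""
    s,p,M=toolstate(); t=np.array(g,float)-[0,0,-ahead]-p; 
    t=np.array(g,float)+np.array([0,0,ahead])-p
    yd=np.array([ydir[0],ydir[1],0.]); l=M.T@yd; a=np.arctan2(-l[0],l[1])
    print('shift',(M.T@t/1000).round(4),'turn',np.round([a,a-np.pi,a+np.pi],3),'q7',s['joint_pos'][6].round(3),'ee',p.round(1),'tilt',M[:,2].round(3),'w',round(s['gripper_width'],1),'F',s['wrist_force'].round(1),'gf',s['grip_force'],'t',s['t'])
E
python3 - <<'E'
from m import *
T,S=D['top'],D['scene']
for n,a,b,z in(('fascia top',(248.75,236.25),(343.75,227),168),('front edge guess',(256.25,303.75),(350.75,292.5),60)):
    P=onplane(T,[a,b],z);d=P[0]-P[1];print(n,P.round(1),np.degrees(np.arctan2(-d[0],d[1])),np.linalg.norm(d))
a=onplane(S,[(270+15/4,185+185/4),(270+472/4,185+235/4)],168);d=a[1]-a[0];print('scene fascia top',a.round(1),np.degrees(np.arctan2(-d[0],d[1])))
# tab ends triangulated (mid far end top, mid near-hinge edge)
print('tab end',tri((240+255/4,225+283/4),(270+270/4,185+46/4)),'tab hinge end',tri((240+241/4,225+176/4),(270+260/4,185+108/4)))
y=np.radians(8);c=np.array([514.5,21.66,129.2])
E_x=np.array([np.cos(y)*.866,np.sin(y)*.866,.5]);n=np.array([-.5*np.cos(y),-.5*np.sin(y),.866]);E_y=np.cross(n,E_x)
ht=blue(T['pixels'],270,240,330,292);hs=blue(S['pixels'],300,190,365,235)
ph=np.linspace(0,6.283,73)
# silhouette boxes of head (h 0 and 9) projected vs measured, for origin c-h*n
for h in(4,6,8):
    o=c-h*n;ring=np.vstack([o+44*(np.cos(ph)[:,None]*E_x+np.sin(ph)[:,None]*E_y)+k*n for k in(0,9)])
    for d,m in((T,ht),(S,hs)):
        q=proj(d,ring);print(h,o.round(1),q.min(0).round(1),q.max(0).round(1),'meas',m.min(0),m.max(0))
plan(c,E_y)
E
```

```text
fascia top [[577.2 134.9 168. ]
 [602.8 -72.8 168. ]] 7.044475697745095 209.1975547740234
front edge guess [[ 424.1  125.1   60. ]
 [ 456.5 -100.3   60. ]] 8.169576046726744 227.75646531411812
scene fascia top [[607.7 -71.9 168. ]
 [574.1 145.2 168. ]] 8.79159991401556
tab end (array([447.89858234,  11.71902988, 106.08095635]), np.float64(0.1243901298761653)) tab hinge end (array([508.51616928,  21.86388775, 134.10667353]), np.float64(2.135036221538159))
4 [516.5  21.9 125.7] [280.5 248.3] [319.6 284.4] meas [280. 249.] [319. 283.]
4 [516.5  21.9 125.7] [312.1 204.6] [355.1 227.1] meas [312. 205.] [355. 226.]
6 [517.5  22.1 124. ] [280.5 247.9] [319.5 283.9] meas [280. 249.] [319. 283.]
6 [517.5  22.1 124. ] [312.1 205.4] [355. 228.] meas [312. 205.] [355. 226.]
8 [518.5  22.2 122.3] [280.5 247.5] [319.4 283.5] meas [280. 249.] [319. 283.]
8 [518.5  22.2 122.3] [312.  206.3] [354.9 228.9] meas [312. 205.] [355. 226.]
shift [-0.4692 -0.4376  0.1205] turn [-0.522 -3.664  2.619] q7 -0.071 ee [242.7 602.9 404.4] tilt [-0. -0. -1.] w 85.8 F [ 0.5 -0.1 -0.1] gf 0.0 t 0.3
```

```bash
python3 -m inch '[[-0.1,-0.45,-0.42,0,1.2],[-0.1,-0.45,-0.42,0,1.2],[-0.1,-0.45,-0.42,0,1.2],[-0.1,-0.45,-0.42,0,1.2],[-0.1,-0.45,-0.42,0,1.2],[-0.1,-0.45,-0.42,0,1.2],[-0.1,-0.45,-0.42,0,1.2],[-0.1,-0.45,-0.42,0,1.2]]' 40
cat >> h.py <<'E'
yw=np.radians(8); O=np.array([516.5,21.9,125.7])
EX=np.array([np.cos(yw)*.866,np.sin(yw)*.866,.5]);EN=np.array([-.5*np.cos(yw),-.5*np.sin(yw),.866]);EY=np.cross(EN,EX);HX=np.array([np.cos(yw),np.sin(yw),0])
E
python3 -c "
from h import *
plan([481.3,17,226],EY,171)"
```

```text
t: 1.1
ee_pos: [412.6, 238.6, 405.0]
orientation: [-2.241, -2.201, -0.001]
wrist_force: [0.8, -0.0, 0.3]
gripper_width: 46.9
grip_force: 0.0
shift [-0.2203  0.0727  0.0079] turn [-1.728 -4.87   1.413] q7 -0.527 ee [412.6 238.6 405. ] tilt [ 0.001  0.001 -1.   ] w 46.9 F [ 0.8 -0.   0.3] gf 0.0 t 1.1
```

```bash
python3 -m inch '[[-0.1,-0.22,0.073,0,1.413],[-0.1,-0.22,0.073,0,1.413],[-0.1,-0.22,0.073,0,1.413],[-0.1,-0.22,0.073,0,1.413],[-0.1,-0.22,0.073,0,1.413],[-0.1,-0.22,0.073,0,1.413],[-0.1,-0.22,0.073,0,1.413],[-0.1,-0.22,0.073,0,1.413]]'
python3 -c "
from h import *
plan([481.3,17,226],EY,171)"
```

```text
t: 1.9
ee_pos: [482.5, 19.4, 404.8]
orientation: [-3.093, -0.55, -0.0]
wrist_force: [-0.0, 0.4, -0.2]
gripper_width: 47.0
grip_force: 0.0
shift [-0.0019  0.0018  0.0078] turn [-2.929 -6.071  0.212] q7 -1.106 ee [482.5  19.4 404.8] tilt [ 0.  0. -1.] w 47.0 F [-0.   0.4 -0.2] gf 0.0 t 1.9
```

```bash
python3 -m inch '[[-0.1,-0.002,0.002,0.0,0.212],[-0.1,-0.002,0.002,0.03,0.212],[-0.1,-0.002,0.002,0.06,0.212],[-0.1,-0.002,0.002,0.09,0.212],[-0.1,-0.002,0.002,0.1,0.212],[-0.1,-0.002,0.002,0.1,0.212],[-0.1,-0.002,0.002,0.1,0.212]]'
python3 - <<'E'
from h import *
plan([481.3,17,126],EY,171)
a=cam('top')['pixels'][200:320,230:370,::-1];b=cam('scene')['pixels'][120:260,250:420,::-1]
w=np.zeros((600,800,3),np.uint8);a=cv2.resize(a,(350,300));b=cv2.resize(b,(510-60,420-50));w[:300,:350]=a;w[:370,350:800]=b;cv2.imwrite('pics/p4.png',w[:370])
E
```

```text
t: 2.6
ee_pos: [481.9, 17.0, 305.7]
orientation: [-3.133, -0.23, -0.002]
wrist_force: [-0.5, -0.4, 0.4]
gripper_width: 46.7
grip_force: 0.0
shift [-0.0006 -0.0001  0.0087] turn [-3.135 -6.276  0.007] q7 -1.142 ee [481.9  17.  305.7] tilt [ 0.001  0.    -1.   ] w 46.7 F [-0.5 -0.4  0.4] gf 0.0 t 2.6
```

View pics/p4.png

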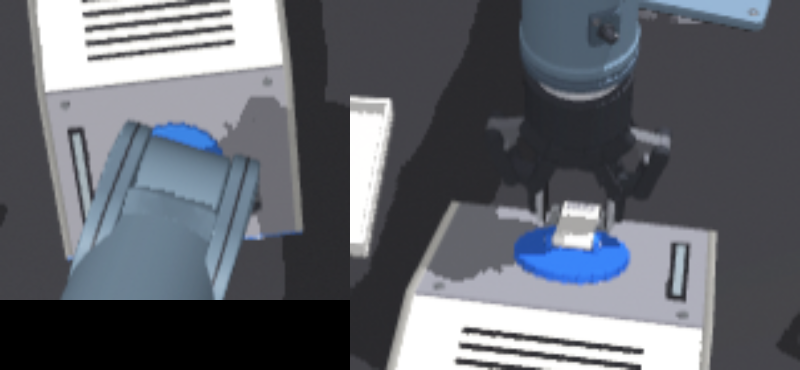

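The fingers straddle the tab, with its edges at about (560–600, 215) in the scene crop. I go down and grip.

```bash
python3 -m inch '[[-0.1,-0.0005,0,0.005,0],[-0.1,-0.0005,0,0.0085,0],[-0.1,-0.0005,0,0.0085,0],[0.6,-0.0005,0,0.0085,0],[0.6,-0.0005,0,0.0085,0],[0.6,-0.0005,0,0.0085,0]]' 40; python3 -m inch '[[0.6,0,0,0,0],[0.6,0,0,0,0],[0.6,0,0,0,0]]'
python3 -c "
from h import *
plan([481.3,17,126],EY,171)"
```

```text
t: 3.3
ee_pos: [480.8, 17.0, 296.3]
orientation: [-3.133, -0.23, 0.0]
wrist_force: [-1.2, 0.6, 1.1]
gripper_width: 28.3
grip_force: 40.1
t: 3.6
ee_pos: [480.8, 17.0, 296.3]
orientation: [-3.133, -0.23, -0.0]
wrist_force: [-1.8, 0.1, 3.0]
gripper_width: 28.1
grip_force: 40.2
shift [ 0.0005  0.0001 -0.0007] turn [-3.134 -6.276  0.007] q7 -1.13 ee [480.8  17.  296.3] tilt [ 0.  0. -1.] w 28.1 F [-1.8  0.1  3. ] gf 40.22775650024414 t 3.6
```

```bash
python3 -m inch '[[0.6,-0.0015,0,-0.003,0],[0.6,-0.0027,0,-0.0065,0],[0.6,-0.0033,0,-0.010,0],[0.6,-0.0036,0,-0.0135,0],[0.6,-0.0033,0,-0.017,0],[0.6,-0.0027,0,-0.0205,0],[0.6,-0.0015,0,-0.024,0],[0.6,0,0,-0.027,0]]'; python3 -m inch '[[0.6,0.002,0,-0.003,0],[0.6,0.004,0,-0.0055,0],[0.6,0.007,0,-0.008,0],[0.6,0.010,0,-0.010,0],[0.6,0.012,0,-0.011,0],[0.6,0.012,0,-0.011,0]]'
python3 - <<'E'
from h import *
plan([481.3,17,126],EY,171)
a=cam('top')['pixels'][200:320,230:370,::-1];b=cam('scene')['pixels'][120:260,250:420,::-1]
w=np.zeros((600,800,3),np.uint8);a=cv2.resize(a,(350,300));b=cv2.resize(b,(510-60,420-50));w[:300,:350]=a;w[:370,350:800]=b;cv2.imwrite('pics/p5.png',w[:370])
E
```

```text
t: 4.4
ee_pos: [480.8, 16.9, 323.8]
orientation: [-3.133, -0.23, 0.0]
wrist_force: [-0.6, -0.3, 0.6]
gripper_width: 17.0
grip_force: 0.0
t: 5.0
ee_pos: [493.0, 18.9, 334.3]
orientation: [3.133, 0.231, 0.001]
wrist_force: [-0.3, -0.9, 0.1]
gripper_width: 17.1
grip_force: 0.0
shift [-0.0119  0.0001  0.0373] turn [-3.134 -6.276  0.007] q7 -1.181 ee [493.   18.9 334.3] tilt [ 0. -0. -1.] w 17.1 F [-0.3 -0.9  0.1] gf 0.0 t 5.0
```

View pics/p5.png

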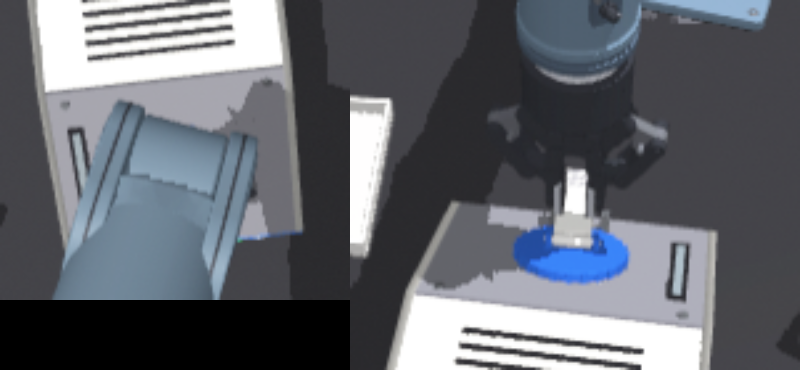

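```bash
python3 - <<'E'
from h import *
S=cam('scene')
for f in range(0,100,15):
    c,s=np.cos(np.radians(f)),np.sin(np.radians(f));P=O+15*EN+66*(-c*EX+s*EN);Q=P+5*(s*EX+c*EN)
    print(f,proj(S,[P,Q,P+15*EY,P-15*EY]).round(1).tolist(),P.round(0))
b=S['pixels'][150:235,290:380,::-1];cv2.imwrite('pics/p6.png',cv2.resize(b,None,fx=6,fy=6,interpolation=cv2.INTER_CUBIC))
E
```

```text
0 [[337.4, 198.3], [337.6, 196.2], [344.3, 199.1], [330.6, 197.6]] [452.  13. 106.]
15 [[337.9, 191.5], [338.0, 189.6], [344.9, 192.2], [331.0, 190.7]] [446.  12. 122.]
30 [[338.2, 185.7], [338.2, 184.2], [345.2, 186.5], [331.2, 184.9]] [444.  12. 139.]
45 [[338.2, 181.5], [338.1, 180.5], [345.3, 182.3], [331.1, 180.7]] [446.  12. 156.]
60 [[337.9, 179.1], [337.7, 178.7], [345.1, 179.9], [330.7, 178.3]] [452.  13. 172.]
75 [[337.3, 178.8], [337.1, 179.0], [344.7, 179.6], [329.9, 178.0]] [463.  14. 185.]
90 [[336.4, 180.8], [336.2, 181.7], [343.9, 181.6], [329.0, 179.9]] [476.  16. 196.]
```

View pics/p6.png

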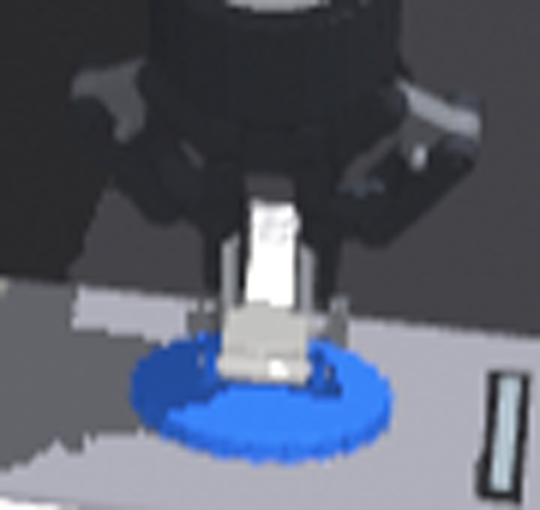

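The tab is partly raised: its end is at about (335,184) in the scene view, which puts it near 30°. The pads slipped off at the corner. A tab near level is well suited to a full pad grip, so I open, measure and regrip.

```bash
python3 -m inch '[[-0.1,0,0,0,0],[-0.1,0,0,0,0],[-0.1,0,0,0,0],[-0.1,0,0,-0.03,0],[-0.1,0,0,-0.06,0],[-0.1,0,0,-0.06,0]]'
python3 - <<'E'
from h import *
S=cam('scene');im=S['pixels'];m=(im.min(2)>120)&(im.max(2).astype(int)-im.min(2)<40)
for y in range(172,222,2): r=np.where(m[y,322:352])[0]; print(y,(r.min()+322,r.max()+322,len(r)) if len(r) else None, end=' ')
plan([479.4,16.7,127],EY,171)
E
```

```text
t: 5.75
ee_pos: [494.0, 18.4, 397.3]
orientation: [-3.132, -0.23, -0.01]
wrist_force: [1.1, 0.7, 0.0]
gripper_width: 46.7
grip_force: 0.0
172 (np.int64(348), np.int64(349), 2) 174 (np.int64(348), np.int64(349), 2) 176 (np.int64(348), np.int64(349), 2) 178 (np.int64(348), np.int64(349), 2) 180 (np.int64(348), np.int64(349), 2) 182 (np.int64(348), np.int64(349), 2) 184 (np.int64(329), np.int64(342), 14) 186 (np.int64(329), np.int64(342), 14) 188 (np.int64(329), np.int64(342), 14) 190 (np.int64(328), np.int64(342), 15) 192 (np.int64(328), np.int64(342), 15) 194 (np.int64(328), np.int64(342), 15) 196 (np.int64(328), np.int64(341), 14) 198 (np.int64(328), np.int64(341), 14) 200 (np.int64(322), np.int64(341), 17) 202 (np.int64(327), np.int64(343), 17) 204 (np.int64(327), np.int64(351), 22) 206 (np.int64(327), np.int64(351), 18) 208 (np.int64(327), np.int64(351), 16) 210 (np.int64(326), np.int64(340), 15) 212 (np.int64(327), np.int64(340), 14) 214 None 216 None 218 None 220 None shift [-0.0144  0.0001  0.0976] turn [-3.134 -6.276  0.007] q7 -1.258 ee [493.3  18.8 395.6] tilt [ 0.003  0.001 -1.   ] w 47.0 F [-0.5 -0.9 -1.2] gf 0.0 t 5.8
```

```bash
python3 -m inch '[[-0.1,-0.0144,0,0,0],[-0.1,-0.0144,0,0.04,0],[-0.1,-0.0144,0,0.08,0],[-0.1,-0.0144,0,0.097,0],[-0.1,-0.0144,0,0.097,0],[0.6,-0.0144,0,0.097,0],[0.6,-0.0144,0,0.097,0],[0.6,-0.0144,0,0.097,0]]' 70; python3 -m inch '[[0.6,0,0,0,0],[0.6,0,0,0,0]]'
```

```text
t: 6.6
ee_pos: [478.5, 16.6, 298.0]
orientation: [-3.133, -0.23, -0.001]
wrist_force: [-1.5, -1.2, 0.1]
gripper_width: 28.3
grip_force: 68.4
t: 6.8
ee_pos: [478.6, 16.6, 297.7]
orientation: [-3.133, -0.23, -0.001]
wrist_force: [-2.6, -1.1, 2.2]
gripper_width: 28.0
grip_force: 68.8
```

```bash
python3 -m inch '[[0.6,0.0003,0,-0.004,0],[0.6,0.001,0,-0.008,0],[0.6,0.0023,0,-0.012,0],[0.6,0.0041,0,-0.0155,0],[0.6,0.0065,0,-0.019,0],[0.6,0.009,0,-0.0218,0],[0.6,0.012,0,-0.0245,0],[0.6,0.0155,0,-0.0268,0]]'; python3 -m inch '[[0.6,0.0015,0,-0.0005,0],[0.6,0.0015,0,-0.0005,0]]'
```

```text
t: 7.6
ee_pos: [491.6, 18.9, 323.1]
orientation: [-3.132, -0.23, 0.012]
wrist_force: [-10.5, -0.7, -14.8]
gripper_width: 27.3
grip_force: 70.0
t: 7.8
ee_pos: [493.0, 19.3, 323.7]
orientation: [-3.132, -0.231, 0.012]
wrist_force: [-8.7, 0.2, -11.8]
gripper_width: 27.8
grip_force: 69.9
```

```bash
python3 -m inch '[[-0.1,0,0,0,0],[-0.1,0,0,0,0],[-0.1,0,0,0,0],[-0.1,0,0,-0.06,0],[-0.1,0,0,-0.1,0],[-0.1,0,0,-0.1,0]]'
python3 - <<'E'
from h import *
plan(O+60*EN,EY,171)
S=cam('scene');b=S['pixels'][150:235,290:380,::-1];T=cam('top')['pixels'][220:310,240:350,::-1]
b=cv2.resize(b,(450,425),interpolation=2);T=cv2.resize(T,(350,286),interpolation=2)
w=np.zeros((425,800,3),np.uint8);w[:,:450]=b;w[:286,450:]=T;cv2.imwrite('pics/p7.png',w)
E
```

```text
t: 8.4
ee_pos: [498.2, 18.1, 431.1]
orientation: [-3.131, -0.228, -0.021]
wrist_force: [0.4, -1.1, -0.7]
gripper_width: 47.3
grip_force: 0.0
shift [-0.0124 -0.0012  0.0823] turn [-3.136e+00 -6.277e+00  6.000e-03] q7 -1.29 ee [498.2  18.1 431.1] tilt [ 0.013  0.003 -1.   ] w 47.3 F [ 0.4 -1.1 -0.7] gf 0.0 t 8.4
```

View pics/p7.png

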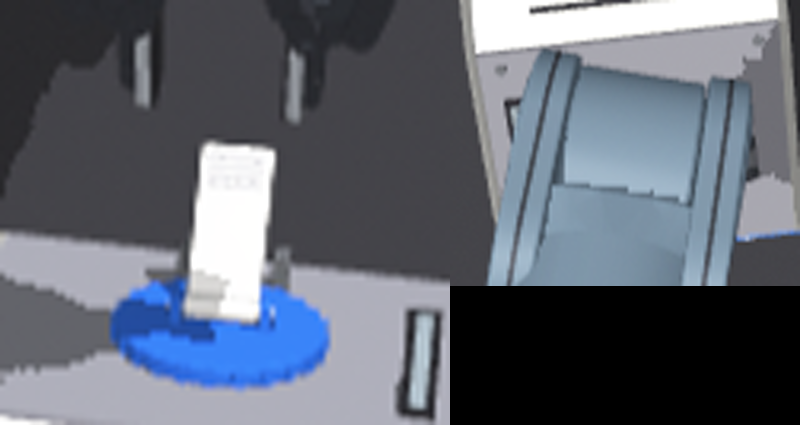

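```bash
python3 -m inch '[[-0.1,0,0,0,0],[-0.1,0,0,0,0]]'
python3 -c "
from h import *
plan([484.3,17.4,170],EY,171)"
```

```text
t: 8.7
ee_pos: [495.0, 19.2, 423.7]
orientation: [3.133, 0.23, -0.002]
wrist_force: [-0.5, -0.6, 0.2]
gripper_width: 47.2
grip_force: 0.0
shift [-0.0107  0.0002  0.0827] turn [-3.135 -6.276  0.007] q7 -1.288 ee [495.   19.2 423.7] tilt [-0.001 -0.    -1.   ] w 47.2 F [-0.5 -0.6  0.2] gf 0.0 t 8.7
```

```bash
python3 -m inch '[[-0.1,-0.0107,0,0.03,0],[-0.1,-0.0107,0,0.06,0],[-0.1,-0.0107,0,0.0827,0],[-0.1,-0.0107,0,0.0827,0],[0.5,-0.0107,0,0.0827,0],[0.5,-0.0107,0,0.0827,0],[0.5,-0.0107,0,0.0827,0],[0.5,-0.0107,0,0.0827,0]]' 50; python3 -m inch '[[0.5,0.002,0,0,0],[0.5,0.004,0,0,0],[0.5,0.005,0,0,0],[0.5,0.005,0,0,0]]'
```

```text
t: 9.5
ee_pos: [485.0, 17.7, 342.6]
orientation: [-3.133, -0.231, -0.002]
wrist_force: [0.4, -0.1, 0.4]
gripper_width: 21.3
grip_force: 0.0
t: 9.9
ee_pos: [489.8, 18.4, 341.8]
orientation: [3.133, 0.231, 0.0]
wrist_force: [0.5, -0.4, 0.3]
gripper_width: 21.5
grip_force: 0.0
```

The pads missed: they shut to 21 mm with no grip force, so the tab is still short of upright, at about 70°. I push it the rest of the way with shut fingers from the downhill side.

```bash
python3 -m inch '[[0.5,0,0,-0.04,0],[0.5,0,0,-0.075,0],[1,-0.03,0,-0.075,0],[1,-0.07,0,-0.075,0],[1,-0.07,0,-0.03,0],[1,-0.07,0,0.003,0],[1,-0.07,0,0.003,0]]'; python3 -m inch '[[1,0.01,0,0,0],[1,0.016,0,0,0],[1,0.022,0,0,0],[1,0.028,0,0,0],[1,0.032,0,0,0],[1,0.036,0,0,0],[1,0.038,0,0,0],[1,0.038,0,0,0]]'
```

```text
t: 10.6
ee_pos: [418.5, 8.2, 336.6]
orientation: [3.132, 0.23, -0.009]
wrist_force: [0.3, -0.9, -0.1]
gripper_width: -0.1
grip_force: 0.0
t: 11.4
ee_pos: [446.2, 10.9, 334.5]
orientation: [-3.131, -0.226, 0.062]
wrist_force: [-43.7, -7.8, 18.7]
gripper_width: 0.1
grip_force: 24.0
```

```bash
python3 -m inch '[[1,-0.02,0,0,0],[1,-0.045,0,-0.0,0],[1,-0.045,0,-0.06,0],[1,-0.045,0,-0.06,0]]'
python3 - <<'E'
from h import *
plan([484.3,17.4,170],EY,171)
S=cam('scene');b=S['pixels'][130:235,280:390,::-1];T=cam('top')['pixels'][220:310,240:350,::-1]
b=cv2.resize(b,(440,420),interpolation=2);T=cv2.resize(T,(350,286),interpolation=2)
w=np.zeros((425,800,3),np.uint8);w[:420,:440]=b;w[:286,450:]=T;cv2.imwrite('pics/p8.png',w)
E
```

```text
t: 11.8
ee_pos: [414.9, 6.4, 402.5]
orientation: [-3.132, -0.228, -0.009]
wrist_force: [0.6, -0.3, -0.1]
gripper_width: -0.0
grip_force: 0.0
shift [ 0.0699 -0.0008  0.0619] turn [-3.136e+00 -6.277e+00  6.000e-03] q7 -1.357 ee [414.9   6.4 402.5] tilt [ 0.005  0.002 -1.   ] w -0.0 F [ 0.6 -0.3 -0.1] gf 0.0 t 11.8
```

View pics/p8.png

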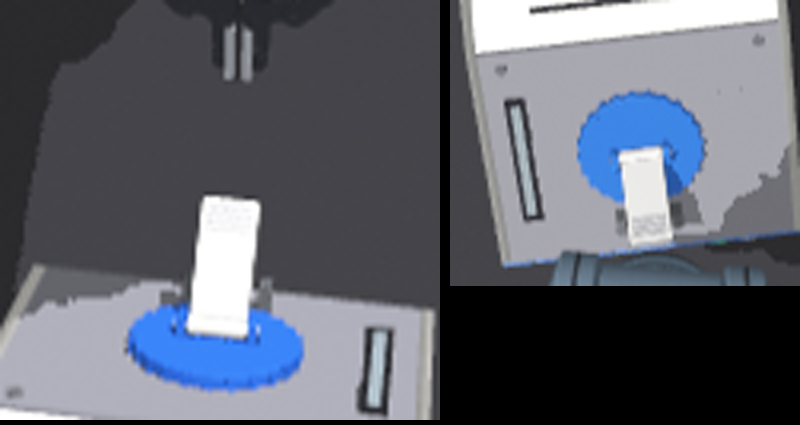

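```bash
python3 - <<'E'
from m import *
S,T=D['scene'],D['top']
print('end top edge',tri((302.9,297.1),(337.5,179.2)))
for f in range(0,100,15):
    c,s=np.cos(np.radians(f)),np.sin(np.radians(f));P=O+15*EN+66*(-c*EX+s*EN);w=5*(s*EX+c*EN)
    print(f,proj(T,[P+w,P-w]).round(1).tolist(),proj(S,[P+w,P-w]).round(1).tolist())
for n,d,x0,x1,y0,y1 in(('T',T,285,320,255,305),('S',S,322,350,170,222)):
    im=d['pixels'];m=(im.min(2)>185)&(im.max(2).astype(int)-im.min(2)<40)
    r=np.where(m[y0:y1,x0:x1].sum(1)>8)[0]+y0;print(n,r.min(),r.max())
E
```

```text
end top edge (array([447.79588872,  11.92720849, 165.45116835]), np.float64(1.9983501397473802))
0 [[303.4, 294.9], [303.2, 292.6]] [[337.6, 196.2], [337.2, 200.5]]
15 [[303.6, 297.6], [303.5, 296.3]] [[338.0, 189.6], [337.8, 193.3]]
30 [[303.5, 298.4], [303.6, 298.2]] [[338.2, 184.2], [338.2, 187.2]]
45 [[303.3, 297.1], [303.4, 298.1]] [[338.1, 180.5], [338.2, 182.4]]
60 [[302.8, 293.9], [303.1, 296.0]] [[337.7, 178.7], [338.0, 179.5]]
75 [[302.1, 288.7], [302.5, 291.9]] [[337.1, 179.0], [337.5, 178.6]]
90 [[301.2, 282.0], [301.7, 286.0]] [[336.2, 181.7], [336.7, 179.9]]
T 267 295
S 180 212
```

The top view shows the tab end at (303,297); triangulated, it is at (448,12,165), so the tab stands at about 52°. The horizontal push jammed by friction on the tab's end. I will push along the arc, moving up and uphill together.

```bash
python3 -m inch '[[1,0,0,0.03,0],[1,0,0,0.07,0],[1,0.01,0,0.073,0],[1,0.018,0,0.073,0],[1,0.018,0,0.073,0]]'
```

```text
t: 12.5
ee_pos: [433.4, 9.7, 326.9]
orientation: [3.132, 0.23, 0.004]
wrist_force: [-0.4, 0.2, 0.3]
gripper_width: 0.2
grip_force: 0.0
```

```bash
python3 -m inch '[[1,0.0035,0,-0.002,0],[1,0.0055,0,-0.007,0],[1,0.0085,0,-0.012,0],[1,0.0125,0,-0.018,0],[1,0.018,0,-0.024,0],[1,0.0225,0,-0.028,0],[1,0.027,0,-0.031,0],[1,0.031,0,-0.033,0]]'; python3 -m inch '[[1,0.001,0,0,0],[1,0.001,0,0,0]]'; python3 -c "
from m import *
S,T=D['scene'],D['top']
for n,d,x0,x1,y0,y1 in(('T',T,285,320,255,305),('S',S,322,350,170,222)):
    im=d['pixels'];m=(im.min(2)>150)&(im.max(2).astype(int)-im.min(2)<40)
    r=np.where(m[y0:y1,x0:x1].sum(1)>8)[0]+y0;print(n,r.min() if len(r) else 0,r.max() if len(r) else 0)"
```

```text
t: 13.3
ee_pos: [458.3, 13.6, 358.5]
orientation: [-3.131, -0.23, 0.022]
wrist_force: [-24.9, -1.9, 26.0]
gripper_width: 0.3
grip_force: 17.6
t: 13.5
ee_pos: [458.6, 13.5, 358.4]
orientation: [-3.13, -0.229, 0.025]
wrist_force: [-25.1, -1.5, 27.0]
gripper_width: -0.3
grip_force: 18.2
T 267 268
S 180 213
```

```bash
python3 -m inch '[[1,-0.03,0,0,0],[1,-0.05,0,0,0],[1,-0.05,0,-0.02,0],[1,-0.05,0,-0.02,0]]'; cat > phi.py <<'E'
from m import *
S,T=D['scene'],D['top']
from scipy.optimize import least_squares
for n,d,x0,x1,y0,y1 in(('T',T,285,320,255,305),('S',S,322,350,170,222)):
    im=d['pixels'];m=(im.min(2)>150)&(im.max(2).astype(int)-im.min(2)<40)
    r=np.where(m[y0:y1,x0:x1].sum(1)>8)[0]+y0;print(n,r.min() if len(r) else 0,r.max() if len(r) else 0)
plan([484.3,17.4,170],EY,171)
E
python3 phi.py
```

```text
t: 14.0
ee_pos: [414.3, 7.0, 380.7]
orientation: [-3.132, -0.23, -0.006]
wrist_force: [1.1, 0.3, 0.3]
gripper_width: 0.2
grip_force: 0.0
T 267 297
S 179 213
shift [0.0708 0.0004 0.0385] turn [-3.134 -6.275  0.008] q7 -1.295 ee [414.1   7.4 379.3] tilt [ 0.002  0.001 -1.   ] w -0.2 F [0.2 0.3 0.9] gf 0.0 t 14.1
```

```bash
python3 - <<'E'
from m import *
S,T=D['scene'],D['top']
im=T['pixels']
for y in range(262,304,2): print(y,im[y,292:314,1].tolist())
E
```

```text
262 [133, 133, 134, 133, 133, 134, 134, 134, 133, 134, 133, 133, 133, 134, 134, 133, 134, 134, 134, 134, 134, 134]
264 [134, 134, 134, 134, 134, 134, 134, 134, 134, 134, 134, 133, 134, 134, 130, 111, 113, 133, 134, 134, 134, 134]
266 [122, 133, 134, 134, 133, 130, 129, 128, 134, 153, 177, 180, 186, 186, 139, 120, 126, 96, 134, 134, 134, 134]
268 [95, 178, 210, 223, 226, 233, 235, 226, 218, 230, 223, 228, 238, 240, 196, 149, 133, 111, 86, 113, 134, 134]
270 [131, 224, 221, 218, 211, 225, 222, 213, 213, 213, 213, 213, 213, 212, 186, 98, 132, 109, 113, 134, 133, 134]
272 [134, 131, 213, 213, 214, 213, 212, 213, 213, 212, 212, 213, 213, 212, 204, 94, 81, 86, 87, 134, 133, 134]
274 [127, 131, 213, 213, 213, 214, 213, 213, 213, 213, 213, 213, 213, 213, 211, 108, 86, 86, 86, 87, 116, 134]
276 [134, 139, 217, 214, 214, 213, 213, 214, 213, 213, 213, 213, 212, 213, 216, 141, 86, 86, 86, 86, 86, 87]
278 [134, 137, 209, 213, 213, 213, 213, 214, 213, 213, 214, 213, 213, 212, 212, 180, 86, 86, 86, 86, 87, 92]
280 [134, 136, 187, 214, 213, 214, 214, 213, 213, 214, 213, 213, 213, 213, 213, 202, 92, 
[... 525 characters left out ...]
, 225, 225, 229, 219, 215, 210, 200, 161, 145, 126, 125, 113]
292 [135, 126, 126, 142, 214, 214, 198, 190, 174, 169, 160, 167, 167, 167, 167, 167, 167, 167, 155, 151, 155, 167]
294 [166, 153, 155, 155, 167, 167, 167, 167, 167, 167, 167, 167, 167, 167, 167, 167, 167, 167, 167, 167, 167, 167]
296 [167, 167, 167, 167, 167, 167, 167, 167, 167, 167, 167, 167, 167, 167, 147, 146, 109, 109, 146, 146, 144, 142]
298 [168, 168, 168, 159, 164, 150, 141, 146, 145, 140, 140, 122, 122, 103, 103, 79, 74, 69, 68, 67, 67, 68]
300 [96, 69, 68, 68, 68, 64, 62, 63, 63, 70, 70, 71, 72, 72, 70, 67, 64, 59, 63, 61, 64, 69]
302 [81, 79, 78, 76, 72, 82, 90, 88, 88, 85, 82, 82, 81, 82, 84, 84, 86, 86, 90, 88, 82, 81]
```

The tab end is now at row 291.7, which is about 75°. One more push, starting lower.

```bash
python3 -m inch '[[1,0,0,0.03,0],[1,0.01,0,0.042,0],[1,0.03,0,0.042,0],[1,0.03,0,0.042,0],[1,0.03,0,0.042,0]]'; python3 -m inch '[[1,0.004,0,0,0],[1,0.006,0,-0.003,0],[1,0.009,0,-0.006,0],[1,0.012,0,-0.009,0],[1,0.0155,0,-0.011,0],[1,0.019,0,-0.013,0],[1,0.021,0,-0.0145,0],[1,0.021,0,-0.0145,0]]'
```

```text
t: 14.7
ee_pos: [443.0, 11.2, 336.3]
orientation: [3.132, 0.23, -0.002]
wrist_force: [-0.0, -0.1, 0.4]
gripper_width: 0.2
grip_force: 0.0
t: 15.5
ee_pos: [463.2, 14.4, 351.1]
orientation: [-3.133, -0.23, 0.005]
wrist_force: [-5.2, -0.1, 1.7]
gripper_width: -0.2
grip_force: 2.6
```

```bash
python3 -c "
from h import *
plan([484.3,17.4,170],EY,171)"
```

```text
shift [0.0214 0.0001 0.01  ] turn [-3.135 -6.276  0.007] q7 -1.178 ee [463.2  14.4 351.1] tilt [-0.003  0.    -1.   ] w -0.2 F [-5.2 -0.1  1.7] gf 2.5837997999042273 t 15.5
```

```bash
python3 -m inch '[[1,0.003,0,-0.001,0],[1,0.005,0,-0.002,0],[1,0.005,0,-0.002,0]]';python3 -m inch '[[1,-0.03,0,0,0],[1,-0.05,0,0,0],[1,-0.05,0,-0.03,0],[1,-0.05,0,-0.03,0]]'; python3 - <<'E'
from m import *
im=D['top']['pixels']
print([im[y,300:305,1].tolist() for y in range(280,296)])
plan([481.4,16.9,171],EY,171)
E
```

```text
t: 15.8
ee_pos: [465.6, 14.7, 351.9]
orientation: [-3.132, -0.229, 0.018]
wrist_force: [-14.1, -1.5, 6.6]
gripper_width: -0.0
grip_force: 7.1
t: 16.2
ee_pos: [420.5, 7.6, 385.6]
orientation: [-3.132, -0.23, -0.008]
wrist_force: [0.5, -0.2, 0.0]
gripper_width: 0.1
grip_force: 0.0
[[150, 156, 162, 153, 121], [149, 155, 157, 159, 156], [202, 209, 212, 215, 222], [235, 241, 242, 243, 244], [239, 239, 238, 238, 237], [237, 239, 237, 233, 223], [207, 211, 209, 201, 180], [127, 124, 125, 124, 125], [126, 126, 126, 126, 126], [138, 144, 149, 149, 148], [158, 163, 168, 167, 167], [167, 167, 168, 167, 167], [167, 167, 167, 168, 168], [167, 167, 167, 168, 168], [167, 167, 167, 167, 167], [167, 157, 156, 156, 156]]
shift [0.0618 0.0004 0.0421] turn [-3.134 -6.275  0.008] q7 -1.29 ee [420.1   8.2 383.9] tilt [ 0.003  0.001 -1.   ] w 0.1 F [ 0.3  0.2 -0.1] gf 0.0 t 16.3
```

The tab end is at row 286 and its end face is visible, so it is upright. Now I grip it across its width.

```bash
python3 -m inch '[[-0.1,0,0,0,0],[-0.1,0.03,0,0,0],[-0.1,0.066,0,0,0],[-0.1,0.066,0,0,0],[-0.1,0.066,0,0.03,0],[-0.1,0.066,0,0.046,0],[-0.1,0.066,0,0.046,0],[-0.1,0.066,0,0.046,0]]' 40; python3 -m inch '[[0.6,0,0,0,0],[0.6,0,0,0,0],[0.6,0,0,0,0],[0.6,0,0,0,0]]'; python3 -c "
from h import *
plan([485.5,17.5,167],EY,171)"
```

```text
t: 17.1
ee_pos: [484.5, 17.3, 337.2]
orientation: [3.133, 0.229, -0.002]
wrist_force: [0.2, -0.4, -0.8]
gripper_width: 46.6
grip_force: 0.0
t: 17.5
ee_pos: [484.9, 17.6, 337.8]
orientation: [-3.133, -0.23, -0.002]
wrist_force: [-1.0, -0.2, 5.4]
gripper_width: 29.1
grip_force: 42.4
shift [ 0.0006  0.0002 -0.0002] turn [-3.134 -6.276  0.007] q7 -1.137 ee [484.9  17.6 337.8] tilt [ 0.001  0.    -1.   ] w 29.1 F [-1.  -0.2  5.4] gf 42.43009150028229 t 17.5
```

```bash
python3 -m inch '[[0.6,0,0,-0.0003,-0.1],[0.6,-0.0003,0,-0.0006,-0.2],[0.6,-0.0005,0,-0.0009,-0.3],[0.6,-0.0007,0,-0.0012,-0.4],[0.6,-0.0009,0,-0.0015,-0.5],[0.6,-0.0011,0,-0.0019,-0.628],[0.6,-0.0011,0,-0.0019,-0.628]]'; python3 -c "
from h import *
s,p,M=toolstate();print(p,np.degrees(np.arctan2(M[1,0],M[0,0])),s['wrist_force'],s['torque'],s['gripper_width'],s['grip_force'],s['joint_pos'][6])"
```

```text
t: 18.2
ee_pos: [488.1, 20.9, 340.7]
orientation: [2.904, 1.193, 0.024]
wrist_force: [16.4, 12.8, -13.9]
gripper_width: 29.3
grip_force: 48.4
[488.12179611  20.85619043 340.72438053] 44.689579697400944 [ 16.44032198  12.77859046 -13.88136407] [ 1.23407373 -4.3695362  -0.63557716] 29.33772042824832 48.394011072814465 -0.6140767910437868
```

```bash
python3 -m inch '[[0.6,-0.0001,-0.0001,-0.0003,-0.1],[0.6,-0.0003,-0.0002,-0.0006,-0.2],[0.6,-0.0004,-0.0003,-0.0009,-0.3],[0.6,-0.0005,-0.0004,-0.0012,-0.4],[0.6,-0.0007,-0.0005,-0.0015,-0.5],[0.6,-0.0008,-0.0006,-0.0018,-0.62],[0.6,-0.0009,-0.0006,-0.0019,-0.742],[0.6,-0.0009,-0.0006,-0.0019,-0.742]]'; python3 - <<'E'
from h import *
s,p,M=toolstate();print(p,np.degrees(np.arctan2(M[1,0],M[0,0])),s['wrist_force'],s['torque'],s['gripper_width'],s['grip_force'],s['joint_pos'][6])
S=cam('scene');b=S['pixels'][150:235,290:380,::-1];cv2.imwrite('pics/p9.png',cv2.resize(b,None,fx=6,fy=6,interpolation=cv2.INTER_CUBIC))
E
```

```text
t: 19.0
ee_pos: [482.6, 31.1, 342.4]
orientation: [-2.254, -2.166, -0.021]
wrist_force: [-7.5, 47.6, 13.5]
gripper_width: 17.2
grip_force: 34.9
[482.55578038  31.08533263 342.40242402] 87.71761213175274 [-7.46563238 47.64379074 13.46373621] [ 9.47902319  1.31659887 -0.65579929] 17.15438338691716 34.91594647290185 0.023930802738523337
```

View pics/p9.png

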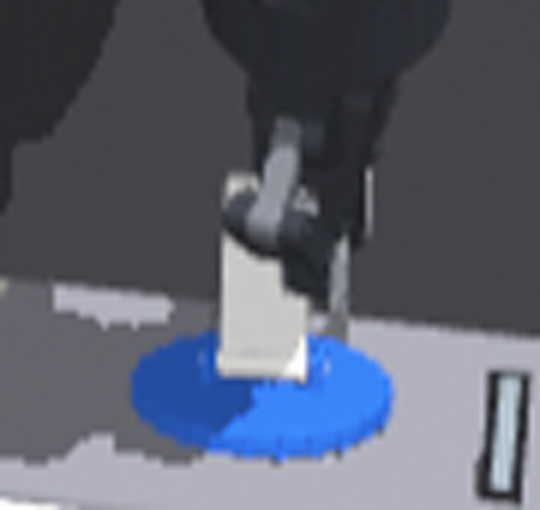

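The picture shows the tab at (225–305, 180–375) still facing the camera, so the cap did not turn and the pads slipped round the edges. I will grip across the 10 mm thickness instead, like a spanner, where the 22 mm pads give more leverage.

```bash
python3 -m inch '[[-0.1,0,0,0,0],[-0.1,0,0,0,0],[-0.1,0,0,0,0],[-0.1,0,0,-0.03,0],[-0.1,0,0,-0.03,0]]'; python3 - <<'E'
from m import *
plan([482,17,178],HX,172)
im=D['top']['pixels'];print([im[y,300:305,1].tolist() for y in range(280,292)])
im=D['scene']['pixels'];m=(im.min(2)>150)
for y in range(176,216,4): print(y,np.where(m[y,322:352])[0]+322)
E
```

```text
t: 19.55
ee_pos: [483.7, 16.4, 373.7]
orientation: [2.28, 2.157, 0.006]
wrist_force: [-0.3, -0.0, 1.1]
gripper_width: 46.9
grip_force: 0.0
shift [ 0.0002 -0.0007  0.0215] turn [-0.194 -3.336  2.947] q7 -0.005 ee [482.6  16.7 371.5] tilt [ 0.001  0.    -1.   ] w 47.0 F [ 0.2 -0.8 -0.9] gf 0.0 t 19.65
[[174, 173, 173, 173, 173], [177, 176, 176, 176, 176], [179, 180, 179, 178, 178], [159, 159, 160, 158, 157], [128, 125, 125, 126, 126], [139, 136, 137, 136, 137], [138, 139, 139, 139, 140], [139, 138, 139, 140, 140], [139, 139, 140, 141, 141], [139, 139, 140, 141, 140], [140, 140, 140, 141, 140], [139, 140, 141, 140, 141]]
176 []
180 [337 338 339 340 341 342 343]
184 [337 338 339 340 341 342 343]
188 [337 338 339 340 341 342 343]
192 [335 336 337 338 339 340 341 342]
196 [328 329 330 331 332 333 334 335 336 337 338 339 340 341 342]
200 [328 329 330 331 332 333 334 335 336 337 338 339 340 341 342]
204 [328 329 330 331 332 333 334 335 336 337 338 339 340 341 342 343 348 349
 350 351]
208 [327 328 329 330 331 332 333 334 335 336 337 338 339 340 341 349 350 351]
212 [327 328 329 330 331 332 333 334 335 336 337 338 339 340 341]
```

```bash
python3 -m inch '[[-0.1,0,-0.0007,0,-0.1],[-0.1,0,-0.0007,0.01,-0.19],[-0.1,0,-0.0007,0.0215,-0.19],[0.9,0,-0.0007,0.0215,-0.19],[0.9,0,-0.0007,0.0215,-0.19],[0.9,0,-0.0007,0.0215,-0.19],[0.9,0,-0.0007,0.0215,-0.19],[0.9,0,-0.0007,0.0215,-0.19]]' 50; python3 -c "
from h import *
plan([482,17,178],HX,172)"
```

```text
t: 20.45
ee_pos: [481.7, 17.1, 350.4]
orientation: [-2.067, -2.366, -0.0]
wrist_force: [-5.0, -1.1, 8.6]
gripper_width: 17.3
grip_force: 45.1
shift [-0.0002  0.0003  0.0004] turn [-0.005 -3.146  3.137] q7 0.184 ee [481.7  17.1 350.4] tilt [-0.  0. -1.] w 17.3 F [-5.  -1.1  8.6] gf 45.08787553058937 t 20.45
```

```bash
python3 -m inch '[[0.9,0,-0.0001,-0.0002,-0.1],[0.9,0,-0.0003,-0.0005,-0.2],[0.9,0,-0.0004,-0.0008,-0.3],[0.9,0,-0.0006,-0.001,-0.4],[0.9,0,-0.0007,-0.0013,-0.5],[0.9,0,-0.0008,-0.0015,-0.588],[0.9,0,-0.0008,-0.0015,-0.588]]' 60; cat > chk.py <<'E'
from m import *
s,p,M=toolstate();print(p.round(1),'yaw',np.degrees(np.arctan2(M[1,0],M[0,0])).round(1),s['wrist_force'].round(1),s['torque'].round(2),s['gripper_width'],s['grip_force'],s['joint_pos'][6],s['t'])
im=D['scene']['pixels'];m=(im.min(2)>130)&(im.max(2).astype(int)-im.min(2)<35)
for y in range(180,218,4): print(y,(np.where(m[y,318:356])[0]+318).tolist())
E
python3 chk.py
```

```text
t: 21.15
ee_pos: [480.8, 16.8, 352.8]
orientation: [-1.293, -2.862, -0.002]
wrist_force: [-10.8, 1.1, 19.3]
gripper_width: 14.8
grip_force: 59.2
[480.8  16.9 352.9] yaw 131.3 [-11.2   0.1  19.1] [ 0.48  1.38 -0.62] 14.942750464840795 59.164099311456084 0.7082962161005857 21.25
180 [349, 350]
184 [328, 329, 330, 331]
188 [328, 329, 330, 331, 334, 335]
192 [328, 329, 330, 331, 332, 333, 334, 335, 341]
196 [327, 328, 329, 330, 331, 332, 333, 334, 335, 336, 337, 338, 339, 340, 341]
200 [318, 319, 320, 321, 322, 323, 324, 327, 328, 329, 330, 331, 332, 333, 334, 335, 336, 337, 338, 339, 340, 341]
204 [318, 319, 320, 321, 322, 327, 328, 329, 330, 331, 332, 333, 334, 335, 336, 337, 338, 339, 340, 341, 342, 343, 348, 349, 350, 351, 352, 353, 354, 355]
208 [327, 328, 329, 330, 331, 332, 333, 334, 335, 336, 337, 338, 339, 340, 351, 352, 353, 354, 355]
212 [327, 328, 329, 330, 331, 332, 333, 334, 335, 336, 337, 338, 339, 354, 355]
216 []
```

```bash
python3 -m inch '[[0.9,0.0001,-0.0002,-0.0005,-0.1],[0.9,0.0002,-0.0003,-0.001,-0.2],[0.9,0.0003,-0.0004,-0.0015,-0.3],[0.9,0.0004,-0.0006,-0.0018,-0.4],[0.9,0.0005,-0.0007,-0.002,-0.518],[0.9,0.0005,-0.0007,-0.002,-0.518]]' 60; python3 chk.py | head -1
```

```text
t: 21.85
ee_pos: [478.7, 17.2, 354.7]
orientation: [-0.516, -3.094, -0.002]
wrist_force: [-15.2, 1.9, 25.5]
gripper_width: 13.8
grip_force: 57.5
[478.6  17.4 354.6] yaw 160.9 [-16.3   3.3  23.7] [ 0.91  2.87 -0.73] 13.667128888163791 56.773923689033836 1.1766393682217275 21.95
```

```bash
python3 -m inch '[[0.9,0.0004,-0.0002,-0.0008,-0.1],[0.9,0.0008,-0.0004,-0.0016,-0.2],[0.9,0.0012,-0.0006,-0.0024,-0.3],[0.9,0.0016,-0.0008,-0.0032,-0.4],[0.9,0.002,-0.001,-0.004,-0.464],[0.9,0.002,-0.001,-0.004,-0.464]]' 60; python3 chk.py | head -1
```

```text
t: 22.55
ee_pos: [473.8, 16.9, 356.1]
orientation: [0.208, -3.121, -0.003]
wrist_force: [-19.1, 2.7, 13.4]
gripper_width: 10.6
grip_force: 62.9
[473.7  17.  356.1] yaw -172.5 [-19.3   2.7  12.7] [ 0.85  3.89 -0.65] 10.855077006900812 62.374636363238096 1.5998688009497828 22.65
```

```bash
python3 -m inch '[[0.9,0.0004,0,-0.0004,-0.1],[0.9,0.0008,0,-0.0008,-0.2],[0.9,0.0012,0,-0.0012,-0.3],[0.9,0.0015,0,-0.0016,-0.4],[0.9,0.0018,0,-0.002,-0.464],[0.9,0.0018,0,-0.002,-0.464]]' 60; python3 chk.py | head -1
```

```text
t: 23.25
ee_pos: [468.3, 15.1, 355.0]
orientation: [0.92, -2.977, -0.006]
wrist_force: [-25.8, -1.6, 2.0]
gripper_width: 4.7
grip_force: 18.2
[468.4  15.2 355. ] yaw -145.8 [-26.   -2.6   1.9] [-0.54  5.22  0.12] 4.664343735450675 18.179737891769037 2.0284823916320835 23.35
```

```bash
python3 -m inch '[[0.0,0,0,0,0],[-0.1,0,0,0,0],[-0.1,0,0,0,0],[-0.1,0,0,-0.03,0],[-0.1,0,0,-0.06,0],[-0.1,0,0,-0.06,0]]'; python3 - <<'E'
from m import *
s,p,M=toolstate();print(p.round(1),'yaw',np.degrees(np.arctan2(M[1,0],M[0,0])).round(1),s['wrist_force'].round(1))
a=cv2.resize(D['scene']['pixels'][150:235,290:380,::-1],(450,425),interpolation=2);b=cv2.resize(D['top']['pixels'][220:310,240:350,::-1],(350,286),interpolation=2)
w=np.zeros((425,800,3),np.uint8);w[:,:450]=a;w[:286,450:]=b;cv2.imwrite('pics/p10.png',w)
E
```

```text
t: 23.95
ee_pos: [478.2, 16.8, 423.4]
orientation: [-0.923, 2.993, -0.003]
wrist_force: [0.9, -0.3, -0.1]
gripper_width: 46.6
grip_force: 0.0
[476.8  16.7 420. ] yaw -145.7 [-0.2  0.4 -0.5]
```

View pics/p10.png

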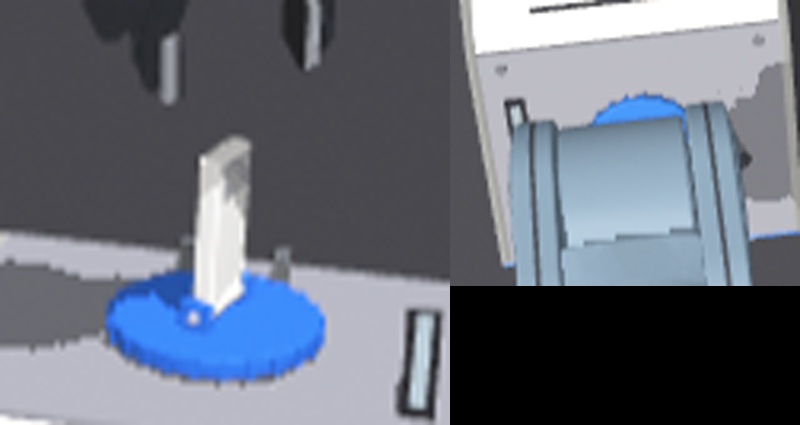

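```bash
cat > th.py <<'E'
from m import *
S=D['scene'];im=S['pixels'].astype(int)
for t in range(60,161,10):
    c,s=np.cos(np.radians(t)),np.sin(np.radians(t));o=O+20*t/360*EN;Yd=c*EY-s*EX;Xd=c*EX+s*EY
    tp=o+81*EN
    print(t,'pin end',proj(S,[o+15*EN-21*Yd])[0].round(1),'tab top corners',proj(S,[tp+a*15*Yd+b*5*Xd for a,b in((-1,-1),(-1,1),(1,1),(1,-1))]).round(1).tolist(),'tab base near',proj(S,[o+22*EN-15*Yd+5*b*Xd for b in(-1,1)]).round(1).tolist())
E
python3 th.py; python3 - <<'E'
from m import *
im=D['scene']['pixels'].astype(int)
for y in range(176,216,2):
    r=im[y,322:346]; print(y,' '.join(f'{v.min():3d}' if v.max()-v.min()<45 else ' bl' for v in r))
E
```

```text
60 pin end [327.9 212.4] tab top corners [[330.0, 180.4], [334.1, 181.8], [343.0, 178.0], [339.0, 176.7]] tab base near [[328.0, 207.6], [331.9, 209.1]]
70 pin end [329.4 212.7] tab top corners [[330.9, 180.6], [335.5, 181.7], [342.1, 177.3], [337.7, 176.2]] tab base near [[328.8, 207.9], [333.3, 209.1]]
80 pin end [331.1 212.8] tab top corners [[332.0, 180.7], [336.9, 181.6], [341.1, 176.6], [336.3, 175.8]] tab base near [[329.9, 208.1], [334.6, 209.0]]
90 pin end [332.9 212.8] tab top corners [[333.3, 180.8], [338.3, 181.4], [339.9, 176.1], [335.0, 175.5]] tab base near [[331.1, 208.2], [336.0, 208.8]]
100 pin end [334.8 212.7] tab top corners [[334.6, 180.8], [339.7, 181.1], [338.7, 175.5], [333.7, 175.3]] tab base near [[332.4, 208.2], [337.3, 208.4]]
110 pin end [336.6 212.5] tab top corners [[336.0, 180.7], [341.0, 180.6], [337.3, 175.1], [332.5, 175.2]] tab base near [[333.8, 208.2], [338.6, 208.0]]
120 pin end [338.4 212.1] tab top corners [[337.5, 180.6], [342.1, 180.1], [336.0, 174.8], [331.4, 175.2]] tab base near [[335.1, 208.0], [339.7, 207.5]]
130 pin end [340.  211.6] 
[... 1889 characters left out ...]

202 185 185 185 127  89  85  98 228 230 234 247 231 230 229 229 228 236 161 144 144 144 135 117 113
204  92  bl  bl  bl  bl  bl  bl 231 231 235 248 229 230 230 229 227  bl  bl 156 161 173 175 130 112
206  bl  bl  bl  bl  bl  bl  bl 231 231 233 248 229 230 230 236 251  bl  bl  bl  bl  bl  bl  bl  bl
208  bl  bl  bl  bl  bl  bl  bl 226 231 233 248 231 235 251 252 243  bl  bl  bl  bl  bl  bl  bl  bl
210  bl  bl  bl  bl  bl  bl  bl  bl  bl  bl 235 241 250 222  bl  bl  bl  bl  bl  bl  bl  bl  bl  bl
212  bl  bl  bl  bl  bl  bl  bl  bl  bl  bl  bl 199  bl  bl  bl  bl  bl  bl  bl  bl  bl  bl  bl  bl
214  bl  bl  bl  bl  bl  bl  bl  bl  bl  bl  bl  bl  bl  bl  bl  bl  bl  bl  bl  bl  bl  bl  bl  bl
```

Last picture: the cap has turned. Its near cheek is at about (329,213) in the scene view and the tab is close to edge-on. Matching corners gives about 70° with the tab still upright. The spanner grip works, but the pads drifted off downhill, so I regrip deeper and centred.

```bash
cat > ax.py <<'E'
import sys
from h import *
th,z,tip=float(sys.argv[1]),float(sys.argv[2]),float(sys.argv[3]) # cap angle, z of contact centre, tip z
o=O+20*th/360*EN; g=o+EN*((z-o[2])/EN[2]); t=np.radians(th)
Xd=np.cos(t)*EX+np.sin(t)*EY;Yd=np.cos(t)*EY-np.sin(t)*EX
print('thick');plan([g[0],g[1],tip],Xd,172);print('width');plan([g[0],g[1],tip],Yd,170)
E
python3 ax.py 70 173 156
```

```text
thick
shift [-0.0122 -0.0064  0.0902] turn [ 0.765 -2.377  3.906] q7 2.033 ee [475.9  16.6 418.2] tilt [-0.001 -0.    -1.   ] w 47.2 F [ 0.3  0.6 -0.1] gf 0.0 t 24.25
width
shift [-0.0122 -0.0064  0.0922] turn [-0.713 -3.855  2.428] q7 2.033 ee [475.9  16.6 418.2] tilt [-0.001 -0.    -1.   ] w 47.2 F [ 0.3  0.6 -0.1] gf 0.0 t 24.25
```

```bash
python3 -m inch '[[-0.1,-0.0122,-0.0064,0,0.15],[-0.1,-0.0122,-0.0064,0,0.3],[-0.1,-0.0122,-0.0064,0,0.45],[-0.1,-0.0122,-0.0064,0,0.6],[-0.1,-0.0122,-0.0064,0.02,0.765],[-0.1,-0.0122,-0.0064,0.05,0.765],[-0.1,-0.0122,-0.0064,0.08,0.765],[-0.1,-0.0122,-0.0064,0.09,0.765]]'; python3 -m inch '[[-0.1,0,0,0,0],[0.9,0,0,0,0],[0.9,0,0,0,0],[0.9,0,0,0,0],[0.9,0,0,0,0],[0.9,0,0,0,0]]' 70; python3 ax.py 70 173 156
```

```text
t: 25.05
ee_pos: [488.5, 18.2, 326.1]
orientation: [-0.259, -3.125, 0.002]
wrist_force: [-0.6, 0.2, -0.1]
gripper_width: 46.9
grip_force: 0.0
t: 25.65
ee_pos: [490.5, 21.8, 330.5]
orientation: [0.253, 3.128, 0.009]
wrist_force: [-0.7, 8.7, 1.7]
gripper_width: 9.7
grip_force: 66.8
thick
shift [ 0.0005 -0.0039  0.0025] turn [ 0.004 -3.138  3.146] q7 1.317 ee [490.5  21.8 330.5] tilt [ 0.003  0.005 -1.   ] w 9.7 F [-0.7  8.7  1.7] gf 66.82685958221555 t 25.65
width
shift [ 0.0005 -0.0039  0.0045] turn [-1.474 -4.616  1.667] q7 1.317 ee [490.5  21.8 330.5] tilt [ 0.003  0.005 -1.   ] w 9.7 F [-0.7  8.7  1.7] gf 66.82685958221555 t 25.65
```

```bash
python3 -m inch '[[0.9,0.0001,0,-0.0003,-0.1],[0.9,0.0003,-0.0001,-0.0006,-0.2],[0.9,0.0005,-0.0002,-0.0009,-0.3],[0.9,0.0007,-0.0002,-0.0012,-0.4],[0.9,0.0009,-0.0003,-0.0015,-0.48],[0.9,0.0009,-0.0003,-0.0017,-0.534],[0.9,0.0009,-0.0003,-0.0017,-0.534]]'; python3 chk.py|head -1; python3 ax.py 105 174 157
```

```text
t: 26.35
ee_pos: [489.8, 17.6, 332.1]
orientation: [-0.574, 3.085, -0.001]
wrist_force: [1.7, -1.7, 1.5]
gripper_width: 9.1
grip_force: 68.1
[489.8  17.6 331.9] yaw -159.0 [ 2.3 -1.1  2.2] [-0.48 -0.72 -0.07] 9.334283346701293 68.40113639831543 1.7882297380273693 26.45
thick
shift [0.0007 0.0007 0.0029] turn [-2.000e-03 -3.143e+00  3.140e+00] q7 1.788 ee [489.8  17.6 331.9] tilt [ 0.003 -0.    -1.   ] w 9.3 F [ 2.3 -1.1  2.2] gf 68.40113639831543 t 26.45
width
shift [0.0007 0.0007 0.0049] turn [-1.644 -4.786  1.497] q7 1.788 ee [489.8  17.6 331.9] tilt [ 0.003 -0.    -1.   ] w 9.3 F [ 2.3 -1.1  2.2] gf 68.40113639831543 t 26.45
```

```bash
python3 -m inch '[[0.9,0.0001,0,-0.0003,-0.1],[0.9,0.0003,0.0001,-0.0006,-0.2],[0.9,0.0005,0.0001,-0.0009,-0.3],[0.9,0.0007,0.0002,-0.0012,-0.4],[0.9,0.0008,0.0002,-0.0015,-0.485],[0.9,0.0008,0.0002,-0.0015,-0.485]]'; python3 chk.py|head -1; python3 ax.py 135 175.5 158.5
```

```text
t: 27.05
ee_pos: [490.5, 15.2, 332.8]
orientation: [-1.292, 2.857, -0.008]
wrist_force: [11.4, -6.9, -8.8]
gripper_width: 9.2
grip_force: 70.7
[490.5  15.4 332.8] yaw -131.4 [ 12.2  -6.1 -11.1] [-2.11 -2.46 -0.69] 9.12962975701332 69.7890043258667 2.2202054083782663 27.15
thick
shift [-0.0003  0.0035  0.0023] turn [-0.006 -3.147  3.136] q7 2.22 ee [490.5  15.4 332.8] tilt [ 0.007 -0.002 -1.   ] w 9.1 F [ 12.2  -6.1 -11.1] gf 69.7890043258667 t 27.15
width
shift [-0.0003  0.0036  0.0043] turn [-1.72  -4.861  1.422] q7 2.22 ee [490.5  15.4 332.8] tilt [ 0.007 -0.002 -1.   ] w 9.1 F [ 12.2  -6.1 -11.1] gf 69.7890043258667 t 27.15
```

```bash
python3 -m inch '[[0.9,-0.0005,-0.0005,-0.0003,-0.1],[0.9,-0.001,-0.001,-0.0006,-0.2],[0.9,-0.0015,-0.0013,-0.0008,-0.27],[0.9,-0.0015,-0.0013,-0.0008,-0.27]]'; python3 chk.py|head -1; python3 ax.py 150 175.5 158.5
```

```text
t: 27.55
ee_pos: [491.3, 14.8, 333.9]
orientation: [-1.667, 2.662, -0.008]
wrist_force: [4.8, -10.6, 2.9]
gripper_width: 9.2
grip_force: 74.0
[491.3  14.9 333.9] yaw -116.0 [ 4.5 -9.7  2.3] [-2.61 -0.87 -0.56] 8.786526631776526 73.84217977523804 2.4615513386455694 27.65
thick
shift [-0.0013  0.0043  0.0034] turn [-0.005 -3.147  3.137] q7 2.462 ee [491.3  14.9 333.9] tilt [ 0.003 -0.004 -1.   ] w 8.8 F [ 4.5 -9.7  2.3] gf 73.84217977523804 t 27.65
width
shift [-0.0013  0.0043  0.0054] turn [-1.7   -4.842  1.441] q7 2.462 ee [491.3  14.9 333.9] tilt [ 0.003 -0.004 -1.   ] w 8.8 F [ 4.5 -9.7  2.3] gf 73.84217977523804 t 27.65
```

```bash
python3 -m inch '[[0.9,0.0009,0.0014,-0.0029,0],[0.9,0.0018,0.0028,-0.0058,0],[0.9,0.0028,0.00415,-0.0087,0],[0.9,0.0028,0.00415,-0.0087,0]]'; python3 chk.py|head -1
```

```text
t: 28.05
ee_pos: [484.2, 15.7, 341.5]
orientation: [1.667, -2.658, 0.001]
wrist_force: [-1.0, -4.6, 0.5]
gripper_width: 9.5
grip_force: 71.3
[484.2  16.  341.4] yaw -115.8 [-1.1 -5.8  2. ] [-1.76  0.54 -0.06] 9.04751036362143 71.36095762252808 2.4675681605002655 28.15
```

The lift is free, so the cap is out of its thread. I keep lifting along the axis, then go up.

```bash
python3 -m inch '[[0.9,0.0028,0.0042,-0.0087,0],[0.9,0.0056,0.0083,-0.0173,0],[0.9,0.0084,0.0125,-0.026,0],[0.9,0.0112,0.0166,-0.0346,0],[0.9,0.0112,0.0166,-0.0346,0],[0.9,0.0112,0.0166,-0.06,0],[0.9,0.0112,0.0166,-0.09,0],[0.9,0.0112,0.0166,-0.09,0]]'; cat > cap.py <<'E'
from m import *
s,p,M=toolstate();print(p.round(1),'yaw',np.degrees(np.arctan2(M[1,0],M[0,0])).round(1),s['wrist_force'].round(1),s['torque'].round(2),s['gripper_width'],s['grip_force'],s['joint_pos'][6].round(2),s['t'])
for n in('scene','top'):
    d=D[n];im=d['pixels'];h=cv2.cvtColor(im,cv2.COLOR_RGB2HSV);m=cv2.inRange(h,(100,140,60),(118,255,255))
    c,_=cv2.findContours(m,cv2.RETR_EXTERNAL,cv2.CHAIN_APPROX_NONE)
    for q in c:
        if cv2.contourArea(q)>80:
            e=cv2.fitEllipse(cv2.convexHull(q)) if len(q)>5 else 0;print(n,[np.round(v,1).tolist() for v in e],cv2.contourArea(q),cv2.boundingRect(q))
E
python3 cap.py
```

```text
t: 28.95
ee_pos: [466.6, 14.9, 435.2]
orientation: [-1.67, 2.654, -0.005]
wrist_force: [1.0, 0.3, -0.5]
gripper_width: 9.1
grip_force: 71.4
[465.4  14.6 432.1] yaw -115.6 [-0.  -0.8 -2.5] [-0.02  0.02 -0.  ] 9.022234671285224 71.35887622833252 2.51 29.05
scene [[331.3, 398.3], [63.2, 65.4], 174.0] 2261.5 (302, 366, 62, 66)
scene [[446.8, 306.6], [18.5, 18.9], 0.9] 251.5 (438, 298, 19, 19)
scene [[157.0, 256.5], [36.7, 57.5], 148.8] 1410.5 (135, 232, 45, 51)
scene [[458.8, 180.5], [40.0, 49.9], 104.7] 1125.0 (434, 163, 50, 39)
scene [[341.0, 168.4], [13.6, 49.0], 101.2] 272.0 (317, 161, 47, 17)
scene [[87.3, 46.1], [11.6, 13.5], 130.0] 110.5 (81, 40, 13, 13)
top [[196.7, 362.8], [46.4, 47.4], 149.2] 108.5 (176, 339, 45, 45)
top [[641.0, 222.9], [16.3, 51.1], 14.6] 195.5 (631, 207, 9, 40)
top [[188.5, 199.1], [12.9, 14.2], 108.6] 96.5 (182, 193, 14, 13)
top [[444.3, 203.9], [28.7, 41.3], 61.4] 587.0 (425, 188, 32, 33)
top [[266.8, 131.0], [46.2, 46.9], 157.0] 1147.5 (244, 108, 46, 47)
```

The cap is out, with blue at (341,168) in the scene view. I carry it over the tray, turning the wrist back on the way to stay within range.

```bash
python3 -m inch '[[0.9,0.02,-0.004,0,0.05],[0.9,0.06,-0.011,0,0.15],[0.9,0.105,-0.019,0,0.28],[0.9,0.15,-0.027,0,0.42],[0.9,0.195,-0.035,0,0.56],[0.9,0.235,-0.043,0,0.68],[0.9,0.265,-0.048,0,0.77],[0.9,0.28,-0.051,0,0.8]]'; python3 -m inch '[[0.9,0,0,0,0],[0.9,0,0,0,0],[0.9,0,0,0.05,0],[0.9,0,0,0.08,0],[0.9,0,0,0.08,0],[0.9,0,0,0.08,0]]';python3 cap.py
```

```text
t: 29.85
ee_pos: [387.9, -263.0, 430.7]
orientation: [0.493, -3.1, -0.0]
wrist_force: [-0.0, 1.0, -0.3]
gripper_width: 8.9
grip_force: 71.1
t: 30.45
ee_pos: [390.8, -258.9, 352.2]
orientation: [0.51, -3.1, -0.001]
wrist_force: [-0.1, 0.4, -1.3]
gripper_width: 9.1
grip_force: 70.9
[ 391.2 -259.8  353.5] yaw -161.4 [ 0.1 -0.1 -0.5] [-0.02  0.04  0.01] 8.916816126430417 70.91535687446594 2.42 30.55
scene [[331.3, 398.3], [63.2, 65.4], 174.0] 2262.5 (302, 366, 62, 66)
scene [[446.8, 306.6], [18.5, 18.9], 0.9] 251.5 (438, 298, 19, 19)
scene [[156.9, 256.4], [36.7, 57.4], 149.2] 1405.5 (135, 232, 45, 51)
scene [[458.8, 180.5], [40.0, 49.9], 104.8] 1127.0 (434, 163, 50, 39)
scene [[224.5, 142.6], [19.6, 42.1], 127.9] 528.5 (207, 128, 36, 30)
scene [[87.3, 46.1], [11.6, 13.5], 130.0] 110.5 (81, 40, 13, 13)
top [[196.7, 362.8], [46.3, 47.4], 143.8] 104.5 (176, 339, 45, 45)
top [[425.5, 314.7], [28.7, 35.9], 95.5] 550.0 (409, 301, 36, 29)
top [[641.0, 222.9], [16.3, 51.1], 14.6] 195.5 (631, 207, 9, 40)
top [[188.6, 199.0], [12.7, 14.3], 108.3] 90.5 (182, 193, 14, 13)
top [[444.4, 203.9], [28.7, 41.3], 61.6] 581.5 (425, 188, 32, 33)
top [[266.8, 131.0], [46.2, 46.9], 157.0] 1147.5 (244, 108, 46, 47)
```

```bash
python3 - <<'E'
from m import *
s,p,M=toolstate()
print(onplane(D['scene'],[(224.5,142.6)],158),onplane(D['top'],[(425.5,314.7)],158),'tri',tri((425.5,314.7),(224.5,142.6)))
Q=R.from_euler('z',-45.8,degrees=True).as_matrix();c=p+[19.2,-10.7,-201]
ph=np.linspace(0,6.283,73)
for t in(0,15,30,40):
    hx=Q@HX;n=np.array([0,0,1])*np.cos(np.radians(t))-hx*np.sin(np.radians(t));ey=Q@EY;ex=np.cross(ey,n)
    r=np.vstack([c+44*(np.cos(ph)[:,None]*ex+np.sin(ph)[:,None]*ey)+k*n for k in(0,9)])
    for N in('scene','top'):
        e=cv2.fitEllipse(cv2.convexHull(proj(D[N],r).astype(np.float32)));print(t,N,[np.round(v,1).tolist() for v in e])
E
```

```text
[[ 410.57478169 -260.43067188  158.        ]] [[ 415.49966614 -256.49828818  158.        ]] tri (array([ 416.35884915, -255.59848153,  165.22642832]), np.float64(1.76596114130981))
0 scene [[220.4, 142.2], [31.5, 40.6], 79.0]
0 top [[432.0, 317.4], [40.4, 41.6], 127.0]
15 scene [[220.7, 142.0], [28.3, 41.2], 96.6]
15 top [[431.7, 317.7], [40.0, 41.8], 109.6]
30 scene [[221.1, 141.9], [23.6, 41.9], 110.4]
30 top [[431.4, 318.0], [37.5, 42.2], 108.6]
40 scene [[221.3, 141.8], [19.7, 42.5], 118.3]
40 top [[431.3, 318.1], [34.6, 42.4], 112.7]
```

```bash
python3 -m inch '[[0.9,0.0045,-0.007,0.03,0],[0.9,0.0045,-0.007,0.06,0],[0.9,0.0045,-0.007,0.08,0],[0.9,0.0045,-0.007,0.092,0],[0.9,0.0045,-0.007,0.098,0],[0.9,0.0045,-0.007,0.1,0],[0.9,0.0045,-0.007,0.1,0]]'; python3 cap.py | grep -v -E '331.3|446.8|157|458.8|87.3|196.7|641|188|444|266'
```

```text
t: 31.35
ee_pos: [388.4, -268.3, 252.4]
orientation: [-0.505, 3.1, -0.001]
wrist_force: [0.6, 0.5, -1.3]
gripper_width: 9.6
grip_force: 71.2
[ 388.5 -268.3  252.6] yaw -161.5 [ 0.3 -0.5 -1.3] [-0.03 -0.02 -0.05] 9.027650447086485 71.15286827087402 2.46 31.45
scene [[156.9, 256.4], [36.6, 57.3], 148.8] 1405.5 (135, 232, 45, 51)
top [[419.2, 312.5], [25.8, 32.9], 97.5] 433.0 (404, 300, 33, 26)
```

```bash
python3 -m inch '[[0.9,0,0,0.002,0],[0.9,0,0,0.004,0],[0.9,0,0,0.006,0],[0.9,0,0,0.006,0]]' 30; python3 -m inch '[[0.9,0,0,0.002,0],[0.9,0,0,0.004,0],[0.9,0,0,0.005,0],[0.9,0,0,0.005,0]]' 25
```

```text
t: 31.85
ee_pos: [387.9, -267.9, 245.5]
orientation: [0.505, -3.1, -0.0]
wrist_force: [-0.0, 0.5, -1.3]
gripper_width: 9.4
grip_force: 71.1
t: 32.25
ee_pos: [387.9, -266.7, 242.4]
orientation: [0.507, -3.099, -0.005]
wrist_force: [-8.1, 8.3, 30.8]
gripper_width: 9.1
grip_force: 76.1
```

```bash
python3 -m inch '[[0.9,0,0,-0.002,0],[0.9,0,0,-0.003,0],[0.9,0,0,-0.003,0]]' 25; cat > tilt.py <<'E'
from m import *
s,p,M=toolstate();print(p.round(1),s['wrist_force'].round(1),s['gripper_width'],s['grip_force'],s['t'])
hs=blue(D['scene']['pixels'],170,120,290,240);ht=blue(D['top']['pixels'],370,260,470,360)
e=cv2.fitEllipse(hs.astype(np.float32));print('S',[np.round(v,1).tolist() for v in e],cv2.contourArea(hs.astype(np.float32)));e2=cv2.fitEllipse(ht.astype(np.float32));print('T',[np.round(v,1).tolist() for v in e2])
c=onplane(D['scene'],[e[0]],42)[0];print('center at z42',c.round(1))
ph=np.linspace(0,6.283,73);r=np.vstack([[c[0]+44*np.cos(a),c[1]+44*np.sin(a),z] for z in(36,45) for a in ph])
for N in('scene','top'): print('level cap would be',N,[np.round(v,1).tolist() for v in cv2.fitEllipse(cv2.convexHull(proj(D[N],r).astype(np.float32)))])
print('tray',white(D['top'],370,260,470,360,22))
E
python3 tilt.py
```

```text
t: 32.55
ee_pos: [388.0, -267.7, 244.1]
orientation: [0.506, -3.1, -0.001]
wrist_force: [-1.9, 2.3, 6.2]
gripper_width: 9.0
grip_force: 72.1
[ 388.  -267.7  244. ] [-2.4  4.1  8.3] 8.933612199223225 72.18371629714966 32.65
S [[229.5, 172.4], [18.3, 37.2], 130.6] 507.0
T [[417.9, 312.6], [25.5, 32.3], 98.8]
center at z42 [ 402.9 -272.9   42. ]
level cap would be scene [[229.6, 173.1], [30.0, 37.1], 78.3]
level cap would be top [[420.7, 316.2], [36.4, 37.4], 128.1]
tray ((417.04595947265625, -276.8190612792969), (172.04067993164062, 173.33126831054688), 12.409791946411133)
```

```bash
cat >> tilt.py <<'E'
Rm=Rc(D['scene']);v=np.array(D['scene']['xyz'])-c;v/=np.linalg.norm(v)
ang=np.radians(e[2]);m=np.array([np.cos(ang),np.sin(ang)]); m=m if m[1]<0 else -m
u=Rm[:,0]*m[0]+Rm[:,1]*m[1];u-=u@v*v;u/=np.linalg.norm(u)
for th in(2.5,3.5):
    a=(e[1][0]-th)/(e[1][1]);n=a*v+np.sqrt(1-a*a)*u;print('normal',n.round(2),'tool frame',(M.T@n).round(2),'tilt',np.degrees(np.arccos(n[2])).round(0))
E
python3 tilt.py
```

```text
[ 388.  -267.7  244. ] [-2.7  1.9  7.9] 8.751336818245443 72.19707012176514 32.75
S [[229.5, 172.4], [18.3, 37.2], 130.6] 507.0
T [[418.5, 313.4], [26.5, 33.1], 109.0]
center at z42 [ 402.9 -272.9   42. ]
level cap would be scene [[229.6, 173.1], [30.0, 37.1], 78.3]
level cap would be top [[420.7, 316.2], [36.4, 37.4], 128.1]
tray ((416.99676513671875, -276.918212890625), (172.280029296875, 172.8012237548828), 12.259387016296387)
normal [-0.5   0.55  0.67] tool frame [ 0.3   0.68 -0.67] tilt 48.0
normal [-0.53  0.55  0.65] tool frame [ 0.33  0.69 -0.65] tilt 49.0
```

The cap is still tilted about 45°, leaning along +tool y, with the tab half folded in the pads. Dragging the plug's lower rim along the tray floor against the lean should right it about the hinge.

```bash
python3 -m inch '[[0.9,0,0,-0.004,0],[0.9,0.003,0.007,-0.004,0],[0.9,0.006,0.0137,-0.004,0],[0.9,0.006,0.0137,-0.002,0],[0.9,0.006,0.0137,-0.0,0],[0.9,0.006,0.0137,0.0,0]]'; python3 -m inch '[[0.9,-0.001,-0.0023,0.0003,0],[0.9,-0.002,-0.0046,0,0],[0.9,-0.003,-0.0069,-0.0003,0],[0.9,-0.004,-0.0091,-0.0006,0],[0.9,-0.005,-0.0114,-0.0009,0],[0.9,-0.006,-0.0137,-0.0012,0]]'; python3 tilt.py
```

```text
t: 33.35
ee_pos: [377.7, -256.5, 243.9]
orientation: [0.506, -3.099, -0.002]
wrist_force: [-3.0, 2.6, 9.2]
gripper_width: 8.7
grip_force: 72.7
t: 33.95
ee_pos: [384.4, -268.4, 246.2]
orientation: [0.5, -3.092, -0.007]
wrist_force: [-19.8, 2.8, 42.3]
gripper_width: 8.5
grip_force: 77.5
[ 385.3 -269.3  246.4] [-15.1   0.3  36.9] 8.794166497199269 76.6365659236908 34.05
S [[231.1, 170.6], [19.8, 36.6], 115.2] 553.5
T [[417.7, 315.0], [26.1, 35.5], 78.9]
center at z42 [ 396.4 -271.5   42. ]
level cap would be scene [[231.2, 171.2], [29.9, 37.0], 78.6]
level cap would be top [[420.0, 318.9], [36.4, 37.5], 129.1]
tray ((417.0494384765625, -276.8348388671875), (172.04067993164062, 173.2989959716797), 12.409791946411133)
normal [-0.47  0.36  0.81] tool frame [ 0.34  0.49 -0.8 ] tilt 36.0
normal [-0.5   0.35  0.79] tool frame [ 0.37  0.49 -0.79] tilt 38.0
```

It is working: the tilt has dropped from 48° to 37°. I continue, easing off the vertical force.

```bash
python3 -m inch '[[0.9,-0.001,-0.002,-0.003,0],[0.9,-0.003,-0.005,-0.0045,0],[0.9,-0.005,-0.0075,-0.0045,0],[0.9,-0.007,-0.01,-0.0045,0],[0.9,-0.009,-0.013,-0.004,0],[0.9,-0.009,-0.013,-0.004,0]]'; python3 tilt.py
```

```text
t: 34.65
ee_pos: [401.2, -277.7, 248.7]
orientation: [-0.506, 3.1, -0.0]
wrist_force: [0.1, -0.1, -2.1]
gripper_width: 8.9
grip_force: 71.2
[ 400.7 -277.4  248.8] [ 0.3 -0.3 -1.8] 9.360652065333477 71.17155075073242 34.75
S [[224.0, 174.9], [19.9, 36.8], 113.8] 557.5
T [[421.5, 307.8], [26.2, 35.4], 78.6]
center at z42 [ 413.7 -283.    42. ]
level cap would be scene [[224.1, 175.5], [30.1, 37.2], 77.7]
level cap would be top [[424.8, 311.8], [36.4, 37.4], 125.9]
tray ((417.04595947265625, -276.8190612792969), (172.04067993164062, 173.33126831054688), 12.409791946411133)
normal [-0.49  0.34  0.81] tool frame [ 0.35  0.48 -0.81] tilt 36.0
normal [-0.51  0.33  0.79] tool frame [ 0.38  0.48 -0.79] tilt 38.0
```

```bash
python3 -m inch '[[0.9,0.007,0.01,-0.002,0],[0.9,0.0145,0.02,-0.002,0],[0.9,0.0145,0.02,0.001,0],[0.9,0.0145,0.02,0.0025,0],[0.9,0.0145,0.02,0.0025,0]]'; python3 -m inch '[[0.9,-0.0015,-0.002,0.0005,0],[0.9,-0.003,-0.004,0.0003,0],[0.9,-0.0045,-0.006,0.0,0],[0.9,-0.006,-0.008,-0.0003,0],[0.9,-0.0075,-0.01,-0.0003,0],[0.9,-0.009,-0.012,-0.0003,0]]'; python3 tilt.py
```

```text
t: 35.25
ee_pos: [379.9, -263.6, 247.1]
orientation: [0.504, -3.099, -0.001]
wrist_force: [-6.0, -0.8, 13.4]
gripper_width: 8.8
grip_force: 73.8
t: 35.85
ee_pos: [391.4, -273.3, 247.6]
orientation: [0.502, -3.098, 0.001]
wrist_force: [-7.9, -3.1, 14.2]
gripper_width: 9.0
grip_force: 73.7
[ 391.8 -273.4  247.6] [-7.3 -2.5 14.1] 9.377169284309668 73.69459748268127 35.95
S [[229.3, 171.7], [21.5, 36.3], 93.8] 587.0
T [[420.3, 315.9], [33.3, 36.3], 74.5]
center at z42 [ 401.  -274.2   42. ]
level cap would be scene [[229.4, 172.4], [30.0, 37.0], 78.4]
level cap would be top [[421.2, 317.0], [36.4, 37.5], 128.3]
tray ((416.99676513671875, -276.918212890625), (172.280029296875, 172.8012237548828), 12.259387016296387)
normal [-0.37  0.08  0.93] tool frame [ 0.33  0.19 -0.93] tilt 22.0
normal [-0.4   0.07  0.92] tool frame [ 0.36  0.19 -0.91] tilt 24.0
```

Tilt is down to 23°. I continue.

```bash
python3 -m inch '[[0.9,-0.003,-0.002,0.0003,0],[0.9,-0.006,-0.004,0.0005,0],[0.9,-0.009,-0.006,0.0007,0],[0.9,-0.012,-0.008,0.001,0],[0.9,-0.014,-0.009,0.0015,0],[0.9,-0.014,-0.009,0.0015,0]]'; python3 tilt.py
```

```text
t: 36.55
ee_pos: [408.2, -276.7, 246.0]
orientation: [0.503, -3.099, -0.0]
wrist_force: [-6.5, -0.3, 15.5]
gripper_width: 9.1
grip_force: 74.4
[ 408.2 -276.7  246. ] [-5.7 -0.2 15. ] 9.179100418798502 74.29437518119812 36.65
S [[226.6, 174.9], [24.4, 36.1], 80.7] 664.5
T [[418.5, 307.2], [21.2, 37.1], 60.2]
center at z42 [ 412.  -276.9   42. ]
level cap would be scene [[226.6, 175.5], [30.2, 37.2], 77.9]
level cap would be top [[422.3, 312.5], [36.4, 37.4], 126.5]
tray ((417.04595947265625, -276.8190612792969), (172.04067993164062, 173.33126831054688), 12.409791946411133)
normal [-0.21 -0.04  0.98] tool frame [ 0.22  0.03 -0.98] tilt 12.0
normal [-0.24 -0.06  0.97] tool frame [ 0.25  0.02 -0.97] tilt 14.0
```

```bash
python3 -m inch '[[0.9,-0.003,0,0.0005,0],[0.9,-0.006,0,0.001,0],[0.9,-0.009,0,0.0015,0],[0.9,-0.011,0,0.002,0],[0.9,-0.011,0,0.0025,0],[0.9,-0.011,0,0.0025,0]]'; python3 tilt.py
```

```text
t: 37.25
ee_pos: [418.9, -273.1, 243.6]
orientation: [0.504, -3.099, 0.0]
wrist_force: [-5.1, -0.3, 14.0]
gripper_width: 9.5
grip_force: 75.0
[ 418.9 -273.1  243.6] [-5.4 -1.  13.1] 9.065567847549103 74.95020389556885 37.35
S [[226.7, 177.0], [27.5, 36.2], 80.5] 749.5
T [[420.8, 310.3], [35.1, 35.4], 91.7]
center at z42 [ 418. -274.   42.]
level cap would be scene [[226.8, 177.6], [30.3, 37.3], 77.8]
level cap would be top [[421.2, 309.9], [36.3, 37.4], 125.7]
tray ((416.9589538574219, -276.744140625), (172.280029296875, 172.44503784179688), 12.259387016296387)
normal [-0.12  0.01  0.99] tool frame [ 0.11  0.05 -0.99] tilt 7.0
normal [-0.15 -0.01  0.99] tool frame [ 0.15  0.04 -0.99] tilt 9.0
```

Tilt is down to about 8°, so one more small step.

```bash
python3 -m inch '[[0.9,-0.003,0,0.0005,0],[0.9,-0.006,0,0.001,0],[0.9,-0.008,0,0.0018,0],[0.9,-0.008,0,0.0025,0],[0.9,-0.008,0,0.0025,0]]'; python3 tilt.py
```

```text
t: 37.85
ee_pos: [425.9, -270.7, 241.6]
orientation: [0.503, -3.098, -0.0]
wrist_force: [-8.8, 0.4, 22.1]
gripper_width: 9.1
grip_force: 76.7
[ 425.9 -270.7  241.6] [-8.2  0.9 21.8] 9.326985755939077 76.65488362312317 37.95
S [[226.7, 178.0], [29.7, 35.8], 76.3] 794.5
T [[420.5, 309.2], [34.4, 36.3], 136.6]
center at z42 [ 421.  -272.7   42. ]
level cap would be scene [[226.8, 178.7], [30.4, 37.4], 77.7]
level cap would be top [[420.7, 308.7], [36.3, 37.4], 125.3]
tray ((417.0065612792969, -276.63983154296875), (172.04067993164062, 172.96424865722656), 12.409791946411133)
normal [-0.01  0.02  1.  ] tool frame [ 0.    0.02 -1.  ] tilt 1.0
normal [-0.04 -0.    1.  ] tool frame [ 0.04  0.01 -1.  ] tilt 2.0
```

The cap is level in the tray, and its ellipse matches a level head. I relieve the press, release and retreat.

```bash
python3 -m inch '[[0.9,0,0,-0.001,0],[0.9,0,0,-0.0015,0],[0.7,0,0,-0.0015,0],[0.4,0,0,-0.0015,0],[0.2,0,0,-0.0015,0],[0.2,0,0,-0.0015,0]]'; python3 -m inch '[[0.1,0,0,0,0],[0,0,0,-0.02,0],[0,0,0,-0.06,0],[0,0,0,-0.11,0],[0,0,0,-0.15,0],[0,0,0,-0.15,0]]'; python3 tilt.py; python3 cap.py | tail -11
```

```text
t: 38.55
ee_pos: [427.3, -269.6, 241.7]
orientation: [-0.506, 3.1, -0.0]
wrist_force: [-0.2, -0.2, -1.0]
gripper_width: 33.9
grip_force: 0.0
t: 39.15
ee_pos: [428.7, -270.8, 397.3]
orientation: [-0.504, 3.092, -0.01]
wrist_force: [0.8, -0.5, -0.2]
gripper_width: 42.7
grip_force: 0.0
[ 427.2 -269.7  392.7] [0.2 0.1 0.1] 42.456923473527375 0.0 39.25
S [[226.6, 179.3], [28.8, 36.0], 76.7] 800.0
T [[420.1, 307.8], [35.1, 35.8], 95.5]
center at z42 [ 424.7 -271.4   42. ]
level cap would be scene [[226.7, 179.9], [30.5, 37.5], 77.7]
level cap would be top [[420.1, 307.1], [36.3, 37.3], 124.8]
tray ((416.9069519042969, -276.75543212890625), (172.3864288330078, 172.44503784179688), 12.259387969970703)
normal [-0.05 -0.    1.  ] tool frame [ 0.05  0.01 -1.  ] tilt 3.0
normal [-0.08 -0.02  1.  ] tool frame [ 0.09  0.   -1.  ] tilt 5.0
scene [[446.8, 306.6], [18.5, 18.9], 0.9] 251.5 (438, 298, 19, 19)
scene [[156.9, 256.4], [36.6, 57.3], 149.0] 1405.5 (135, 232, 45, 51)
scene [[226.6, 179.3], [28.8, 36.0], 76.7] 655.5 (209, 165, 36, 30)
scene [[458.8, 180.5], [40.0, 49.9], 104.8] 1123.5 (434, 163, 50, 39)
scene [[87.3, 46.1], [11.6, 13.5], 130.0] 110.5 (81, 40, 13, 13)
top [[196.7, 362.8], [46.4, 47.4], 149.2] 105.5 (176, 339, 45, 45)
top [[420.1, 307.9], [35.1, 35.8], 99.4] 608.5 (403, 291, 36, 35)
top [[641.0, 222.9], [16.3, 51.1], 14.6] 195.5 (631, 207, 9, 40)
top [[188.6, 199.0], [12.7, 14.3], 108.3] 92.5 (182, 193, 14, 13)
top [[444.3, 203.9], [28.6, 41.4], 61.1] 583.5 (425, 188, 32, 33)
top [[266.8, 131.0], [46.2, 46.9], 157.0] 1148.5 (244, 108, 46, 47)
```

The cap stands level near the tray centre, and the bottles are unmoved. I let it settle and hand in.

```bash
python3 -m inch '[[0,0,0,0,0],[0,0,0,0,0],[0,0,0,0,0]]' >/dev/null; python3 -c "
from bench import manip
print(manip.sign_off())"
```

```text
the job is handed in; nothing more can be done
None
```

The job is handed in at about 39.6 s: tab flipped upright, cap unscrewed and lifted out, and left standing level on its plug in the drip tray (the tab folded part-way while the cap was carried; its final angle was not checked). The bottles did not move; I did not re-measure the tip box.

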